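# Rake the reading-room pencils into two rows

### The arm

A 6-joint arm with a two-finger parallel gripper is mounted at the origin on the work surface. World frame = base frame: x ahead of the robot, y to its left, z up, the work surface at z = 0. Lengths are in m, angles in rad, forces in N, time in s.
With the tool pointing down it reaches from about 0.325 to 0.85 m from the base axis. Payload 15.5 kg.
Tool frame: the origin (TCP) lies at the very end of the fingers, on their centre line; the grasp point (between the pads) lies 19 mm behind it; z points along the fingers, y is the line along which they close (so a half turn about z gives the same grasp; the last joint's range is limited). The gripper opens to 91 mm and grips with 3 to 60 N. Pads are 32 mm wide; open, the fingers measure 118 mm over their backs; the gripper's body (76 mm by 178 mm) begins 60 mm behind the grasp point.
Start: joints at [-1.28, 0.494, 1.345, -0, 1.302, -0.096], TCP at [0.236, -0.579, 0.181] pointing down, gripper open.
Joint ranges: [-2.91, 2.91], [-0.82, 2.16], [0.22, 2.67], [-1.22, 4.37], [0.12, 2.79], [-3.08, 3.08]. Speed limits (rad/s): [1.89, 1.89, 2.57, 3.01, 3.01, 3.01].

### API

Orientations are given as a 3x3 rotation matrix whose columns are the frame's x, y, z axes.
In Python, from workcell import arm, get_image, camera_info gives the robot as it stands.
- The arm moves only by the tool carry_out, never from a script. Its argument "rows" is a list of rows, each a list of 3 entries, a list of its own where there are three numbers: the shift along the tool's x, y, z each as a share of 25 cm, from -1 to 1, then the turn, a rotation vector about the tool's x, y, z each as a share of 30 degrees, from -1 to 1, then the opening, from -1 (shut) to 1 (fully open). A call has exactly 10 rows; each row shifts and turns the commanded pose from where the row before left it, along the tool's axes as they then stand; what a row does not reach is not made up. A row lasts 1/12 s, in which the tool goes at most 41.7 mm and 7.16 degrees, less where a joint would pass 70% of its speed; a pose out of reach is approached as far as the arm can. A call with a number of a shift or a turn outside -1 to 1 is refused whole. A call with a gripper value outside its range is refused whole. The fingers move at their own pace and stop on an object; "newtons" is the grip in N (left out, the last holds). Time passes only in rows, so rows that do not move let the fingers close, or fill a call up. It gives the time, the measured TCP pose, the force, the opening and the grip force at its end, in the units of the state.
- arm.observe(): the state, without advancing time (a new reading comes with each control period).
- get_image(name): name is "scene" or "top" or "wrist"; returns the picture (400x640x3 uint8, blue, green, red); there is no depth.
- camera_info(name): a dict with "fx", "fy", "cx", "cy" (pixels), "camera_from_world" (4x4, takes a point from world to camera coordinates). Camera axes: x right, y up, looking along -z (the intrinsics and any distortion apply to the point x, -y, -z); pixel columns grow to the right and rows downward; lengths in m; the calibration is good to about 2 mm. A picture is of the moment at which its call begins: read the wrist's pose just before it. camera_info takes no time and is no camera call; for the wrist camera it gives the pose at the moment of the call.
- arm.hand_in(): hands the job in; it is judged then, once.
The state is a dict: "time_s": time; "qpos": joint angles; "qvel": joint speeds; "joint_efforts": joint torques, N m; "tcp_pos": TCP position; "eef_rot": TCP orientation; "force": force on the tool from outside, world axes, zero at the start; "ft_torque": the same for the moment, N m; "grip_width": opening from 0.0 (shut) to 1.0 (fully open); "grasp_force": force on a finger pad.
Only numpy, scipy, OpenCV 4.12 (cv2) and the standard library are available. Lean on these libraries where they do the work, as an engineer would, in place of code of your own. Each camera call takes 0.05 s, during which the arm holds its last target. There are 200 camera calls.

### The job

Draw the rake out of its rack bay by the handle until its head stands clear on the open table, let go of it, then take it again by the red knob over its head. With the rake held by the knob, and without touching a pencil by hand, comb the tray's yellow pencils into a neat tight row against the tray's end wall on their side (the robot's left) and the red ones into the same kind of row against the other end wall (right), all parallel to those walls and flat on the tray's floor (press gently, or one rides up on its neighbours). Leave the rake standing on the cork mat, its head well within the mat's middle, and do not disturb the other things on the table.

Things in the scene. Friction and masses are not known exactly. Their poses are not given: they have to be found in the camera images.
- tray: fixed shallow wooden tray, origin at the centre of its underside. Inside 160 mm along x, 310 mm along y; floor 4 mm and wall tops 14 mm above the table, walls 8 mm thick. The end walls run along x, inner faces at y = +155 mm (left) and -155 mm (right). At the start a bare strip 48 mm wide (along y) across the middle parts the two lots of pencils
- rake: rake, 0.2-0.31 kg, standing on its tines; origin at its foot under the knob, z up. Aluminium head 134 mm along y, 34 mm along x, centred under the knob, 28 mm tall; 2 lines of 7 blunt tines reach down to z = 0; rakes either way. Level wooden handle 12 mm wide, 27 to 45 mm up, runs along -x to 132 mm from the knob axis, clear of the ground (the head is heavy, it stands alone)
- rake_knob (a point): centre of the gripping part of the rake's red knob, straight above the middle of the head, 56 mm above the rake's foot; the knob is an upright block 24 mm (x) by 22 mm (y), top 81 mm up; grasp it from above across y (the handle is in the way across x), firmly; tines carried 2 to 3 mm above the tray floor comb well, dragging on it they jam. Axes as the rake's
- rake_tail (a point): point on the wooden handle near its free end, 36 mm above the rake's foot and 117 mm from the knob's axis along the rake's -x; handle 12 mm wide across y. Axes as the rake's
- bay: fixed beige bench rack; origin on the table about where the rake's knob stands at the start. Its bay is 170 mm wide (y), 100 mm high, open only to -x, where roof (top 110 mm up) and cheeks end 45 mm from the origin. Boxes on the roof from 30 mm behind the origin, up to 210 mm. At the start only the rake's handle sticks out; head and knob are under the roof
- mat: fixed cork mat to the right of the tray, 150 x 150 mm, 3 mm thick; origin at the centre of its underside
- left1: yellow short pencil of the left lot (the tray's +y half), lacquered and slippery, hexagonal, 88 mm long, 8 mm across the flats, lying on the tray's floor; origin on its axis at mid-length, x axis along it towards the point
- left2: yellow short pencil of the left lot (the tray's +y half), lacquered and slippery, hexagonal, 88 mm long, 8 mm across the flats, lying on the tray's floor; origin on its axis at mid-length, x axis along it towards the point
- left3: yellow short pencil of the left lot (the tray's +y half), lacquered and slippery, hexagonal, 88 mm long, 8 mm across the flats, lying on the tray's floor; origin on its axis at mid-length, x axis along it towards the point
- right1: red short pencil of the right lot (the tray's -y half), lacquered and slippery, hexagonal, 88 mm long, 8 mm across the flats, lying on the tray's floor; origin on its axis at mid-length, x axis along it towards the point
- right2: red short pencil of the right lot (the tray's -y half), lacquered and slippery, hexagonal, 88 mm long, 8 mm across the flats, lying on the tray's floor; origin on its axis at mid-length, x axis along it towards the point
- right3: red short pencil of the right lot (the tray's -y half), lacquered and slippery, hexagonal, 88 mm long, 8 mm across the flats, lying on the tray's floor; origin on its axis at mid-length, x axis along it towards the point
- eraser: white eraser block in a blue sleeve, 45 x 20 x 12 mm, bystander
- book: green book lying flat, 110 x 160 x 25 mm, bystander
- mug: blue mug, 80 mm wide, 90 mm tall, bystander
- paste_jar: small closed jar, 60 mm wide, 75 mm tall, bystander
- stapler: black stapler, 130 x 34 mm, 43 mm tall, bystander
- card_box: small cardboard box, 90 x 80 x 60 mm, bystander

How it is judged:
By the outcome, as a careful person would: the job done as asked, in the order asked, and still so for the second after the job is handed in, with the robot touching nothing.
It also fails if it takes over 54 s, if anything falls off the work surface, if the arm or the gripper's body presses on something with over 40 N, if the wrist force passes 120 N, or if a joint passes its speed limit or range.

## Working session

There is one attempt and no reset: what is moved stays moved. The work goes in short steps, Python scripts to look and compute and a tool call to move; the robot and the scene stay as the last step left them, time stands still between calls to the robot, and variables do not carry over. Pictures are saved under pics/ and viewed, at most 10 in all, crops included, and the job is handed in when it is done.

Besides the shell and the picture viewer there is one more tool, called as name(argument=value, ...) on one line, values as JSON. carry_out: Moves the arm, as the interface text tells. Shift numbers are shares of 25 cm and turn numbers shares of 30 degrees, none past 1 either way. Its arguments: {"type":"object","properties":{"rows":{"type":"array","items":{"type":"array"}},"newtons":{"type":"number"}},"required":["rows"]}

```bash
mkdir -p pics; cat > h.py <<'E'
import numpy as np, cv2
from workcell import arm, get_image, camera_info
def snap(n,f,crop=None,s=1):
    i=camera_info(n); im=get_image(n); cv2.imwrite(f'pics/{f}_raw.png',im)
    if crop: im=im[crop[1]:crop[3],crop[0]:crop[2]]
    if s!=1: im=cv2.resize(im,None,fx=s,fy=s,interpolation=cv2.INTER_CUBIC)
    cv2.imwrite(f'pics/{f}.png',im); return i
def world(i,u,v,z):
    K=np.array([[i['fx'],0,i['cx']],[0,i['fy'],i['cy']],[0,0,1.]])
    d=np.array(i.get('distortion',i.get('dist',np.zeros(5))),float) 
    p=cv2.undistortPoints(np.array([[[u,v]]],float),K,d)[0,0]
    T=np.linalg.inv(np.array(i['camera_from_world'])); r=T[:3,:3]@np.array([p[0],-p[1],-1]); o=T[:3,3]
    return o+r*(z-o[2])/r[2]
E
python3 - <<'E'
from h import *
i=snap('top','top'); print(i); j=snap('scene','scene'); print(j)
s=arm.observe(); print(s['tcp_pos'],s['eef_rot'],s['time_s'])
E
```

```text
{'fx': 452.95443375235965, 'fy': 452.95443375235965, 'cx': 316.2946331786586, 'cy': 199.4064778245284, 'camera_from_world': array([[ 0.00321475, -0.99998965, -0.00321934,  0.01188674],
       [ 0.99787775,  0.00299855,  0.06504616, -0.52561278],
       [-0.06503583, -0.00342161,  0.99787706, -1.26435383],
       [ 0.        ,  0.        ,  0.        ,  1.        ]])}
{'fx': 450.11654479239587, 'fy': 450.11654479239587, 'cx': 325.6183599316165, 'cy': 198.95256948499173, 'camera_from_world': array([[ 0.12674296,  0.99190202,  0.00816143, -0.07781921],
       [-0.81422092,  0.09933288,  0.57199412,  0.37279087],
       [ 0.56655142, -0.07914144,  0.82021712, -1.82801254],
       [ 0.        ,  0.        ,  0.        ,  1.        ]])}
[ 0.23567052 -0.57846552  0.18028293] [[ 9.26114788e-01  3.77241705e-01 -3.07155016e-04]
 [ 3.77241814e-01 -9.26114199e-01  1.05060686e-03]
 [ 1.11872100e-04 -1.08885426e-03 -9.99999401e-01]] 0.1
```

View pics/top.png

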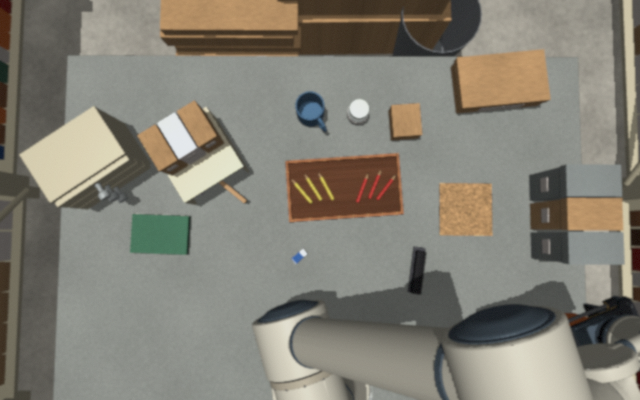

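View pics/scene.png

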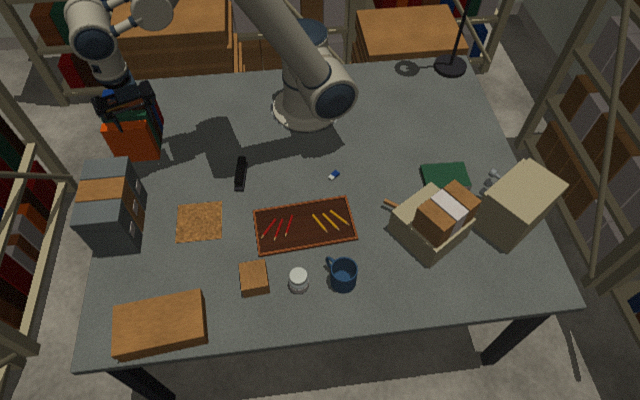

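The top view shows the bay at about (205,160) with the handle sticking out to (245,201), the tray with corners (287,160)-(403,213), the mat at (466,209), and the eraser at (299,256). I'll enlarge these.

```bash
python3 - <<'E'
import cv2
im=cv2.imread('pics/top_raw.png')[90:270,120:500]
a=cv2.resize(im[:,0:140],None,fx=4,fy=4,interpolation=cv2.INTER_CUBIC)[:600]
cv2.imwrite('pics/bay.png',cv2.resize(im[0:130,0:150],None,fx=4.6,fy=4.6,interpolation=cv2.INTER_CUBIC))
cv2.imwrite('pics/tray.png',cv2.resize(im[55:155,150:380],None,fx=3.4,fy=3.4,interpolation=cv2.INTER_CUBIC))
E
```

```text
(no output)
```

View pics/bay.png

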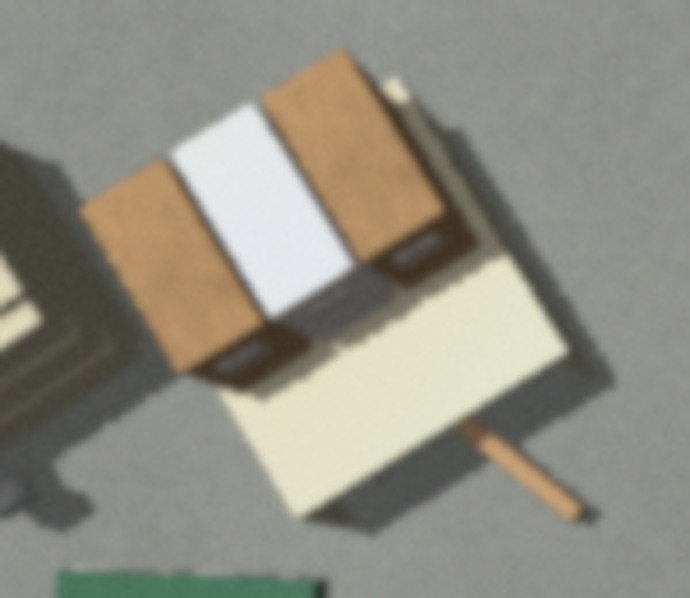

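View pics/tray.png

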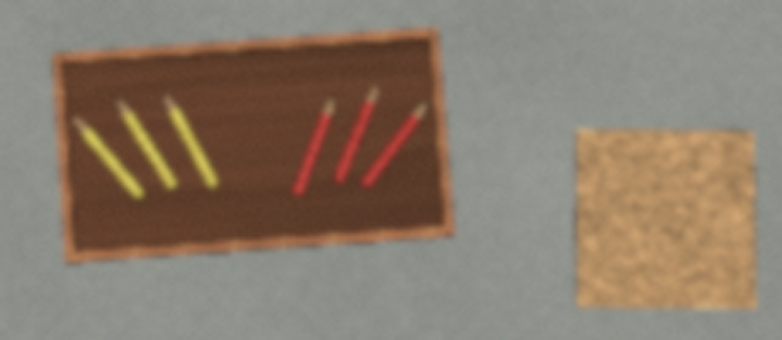

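The bay crop shows the handle's tail end at (577,512), leaving the roof at (470,428), with roof front corners at (298,515) and (568,350). The tray crop shows outer corners at (55,57), (437,30), (453,235), (68,262), mat corners at (577,130) to (757,307), yellow pencils on the left and red on the right.

```bash
python3 - <<'E'
from h import *
np.set_printoptions(precision=4,suppress=True)
i=camera_info('top')
B=lambda u,v,z: world(i,120+u/4.6,90+v/4.6,z)
T=lambda u,v,z: world(i,270+u/3.4,145+v/3.4,z)
a,b=B(577,512,.045),B(470,428,.045); d=b-a; print('handle',a,b,np.degrees(np.arctan2(d[1],d[0])))
c,e=B(298,515,.11),B(568,350,.11); f=e-c; print('roof',c,e,np.linalg.norm(f),np.degrees(np.arctan2(f[1],f[0]))+90)
t=np.array([T(u,v,.014) for u,v in[(55,57),(437,30),(453,235),(68,262)]]); print('tray',t,t.mean(0))
for k in range(4):
  w=t[(k+1)%4]-t[k]; print(np.linalg.norm(w),np.degrees(np.arctan2(w[1],w[0])))
m=np.array([T(u,v,.003) for u,v in[(577,130),(755,130),(757,307),(577,307)]]); print('mat',m.mean(0),m)
for n,p in dict(y1=[(76,120),(140,196)],y2=[(120,102),(172,187)],y3=[(168,98),(213,186)],r1=[(332,103),(298,193)],r2=[(375,90),(341,180)],r3=[(423,106),(368,185)]).items():
  q=[T(*x,.009) for x in p];print(n,q[0][:2],q[1][:2],np.linalg.norm(q[0]-q[1]))
print('book',world(i,190,214,.025),world(i,133,213,.025),'eraser',world(i,299,256,.012),'stapler',world(i,417,248,.04),world(i,424,292,.04),'mug',world(i,311,108,.09),'jar',world(i,359,111,.075),'box',world(i,405,121,.06))
print(camera_info('wrist'))
E
```

```text
handle [0.5179 0.2096 0.045 ] [0.5685 0.2748 0.045 ] 52.228109583991774
roof [0.5118 0.3584 0.11  ] [0.607  0.2056 0.11  ] 0.180113627933943 31.923850715669808
tray [[ 0.6331  0.0998  0.014 ]
 [ 0.6568 -0.2207  0.014 ]
 [ 0.4848 -0.2325  0.014 ]
 [ 0.4614  0.0877  0.014 ]] [ 0.559  -0.0664  0.014 ]
0.32133237924593316 -85.76929434559335
0.17239884035605169 -176.0669936623949
0.3210308186065585 94.18875021873815
0.17216246018196477 4.032986765614519
mat [ 0.4999 -0.4138  0.003 ] [[ 0.574  -0.3398  0.003 ]
 [ 0.5744 -0.4896  0.003 ]
 [ 0.4258 -0.488   0.003 ]
 [ 0.4253 -0.3376  0.003 ]]
y1 [0.5806 0.0821] [0.5168 0.0281] 0.08356636781825165
y2 [0.5959 0.0452] [0.5244 0.0013] 0.08385119952344795
y3 [0.5994 0.0049] [ 0.5254 -0.033 ] 0.08313426602458529
r1 [ 0.5956 -0.1329] [ 0.5197 -0.1041] 0.08109322946643545
r2 [ 0.6066 -0.1691] [ 0.5307 -0.1402] 0.08121730728448666
r3 [ 0.5932 -0.2093] [ 0.5266 -0.1627] 0.08126813359746833
book [0.4829 0.368  0.025 ] [0.4852 0.5284 0.025 ] eraser [0.3659 0.0618 0.012 ] stapler [ 0.3906 -0.2647  0.04  ] [ 0.2707 -0.2825  0.04  ] mug [0.7684 0.0284 0.09  ] jar [ 0.7645 -0.1027  0.075 ] box [ 0.7407 -0.2311  0.06  ]
{'fx': 291.11929658923873, 'fy': 291.11929658923873, 'cx': 324.03361749940854, 'cy': 195.55550217117252, 'camera_from_world': array([[ 0.3762, -0.9265, -0.0007, -0.6246],
       [ 0.899 ,  0.3652, -0.2419,  0.0255],
       [ 0.2244,  0.0904,  0.9703, -0.3889],
       [ 0.    ,  0.    ,  0.    ,  1.    ]])}
```

```bash
cat >> h.py <<'E'
from scipy.spatial.transform import Rotation as Ro
def tool(yaw,tilt=0):   # tool down, x at yaw; tilt>0 leans the gripper body back towards -x
    y=np.radians(yaw);c,s=np.cos(y),np.sin(y)
    R=np.array([[c,s,0],[s,-c,0],[0,0,-1.]])
    return R@Ro.from_euler('y',tilt,degrees=True).as_matrix()
def plan(p,R,n,start=None):
    "rows (shares) taking the arm from the measured (or given) pose to p,R in n rows"
    if start is None:
        o=arm.observe(); start=(np.array(o['tcp_pos']),np.array(o['eef_rot']))
    p0,R0=start; w=Ro.from_matrix(R0.T@R).as_rotvec()/n; d=(np.array(p)-p0)/n
    r=[(R0@Ro.from_rotvec(w*k).as_matrix()).T@d/.25 for k in range(n)]
    for a in r: print(np.round(a,3).tolist(),end=' ')
    print('\n turn',np.round(w/np.radians(30),3).tolist(),'mm/row',np.linalg.norm(d)*1e3,'deg/row',np.degrees(np.linalg.norm(w)))
E
python3 - <<'E'
from h import *
plan([.50,.19,.24],tool(52),30)
E
```

```text
[0.071, -0.082, -0.008] [0.073, -0.08, -0.008] [0.074, -0.079, -0.008] [0.075, -0.078, -0.008] [0.077, -0.076, -0.008] [0.078, -0.075, -0.008] [0.079, -0.074, -0.008] [0.081, -0.072, -0.008] [0.082, -0.071, -0.008] [0.083, -0.07, -0.008] [0.084, -0.068, -0.008] [0.085, -0.067, -0.008] [0.087, -0.065, -0.008] [0.088, -0.064, -0.008] [0.089, -0.062, -0.008] [0.09, -0.06, -0.008] [0.091, -0.059, -0.008] [0.092, -0.057, -0.008] [0.093, -0.056, -0.008] [0.094, -0.054, -0.008] [0.095, -0.052, -0.008] [0.096, -0.051, -0.008] [0.097, -0.049, -0.008] [0.097, -0.047, -0.008] [0.098, -0.046, -0.008] [0.099, -0.044, -0.008] [0.1, -0.042, -0.008] [0.1, -0.041, -0.008] [0.101, -0.039, -0.008] [0.102, -0.037, -0.008] 
 turn [-0.0, -0.0, -0.033] mm/row 27.161563055898696 deg/row 0.9945707407708969
```

carry_out(rows=[[[0.071,-0.082,-0.02],[0,0,-0.033],1],[[0.073,-0.08,-0.02],[0,0,-0.033],1],[[0.074,-0.079,-0.02],[0,0,-0.033],1],[[0.075,-0.078,-0.02],[0,0,-0.033],1],[[0.077,-0.076,-0.008],[0,0,-0.033],1],[[0.078,-0.075,-0.008],[0,0,-0.033],1],[[0.079,-0.074,-0.008],[0,0,-0.033],1],[[0.081,-0.072,-0.008],[0,0,-0.033],1],[[0.082,-0.071,-0.008],[0,0,-0.033],1],[[0.083,-0.07,-0.008],[0,0,-0.033],1]])

```text
time_s: 0.93
tcp_pos: [0.3239, -0.3213, 0.2127]
eef_rot: [[0.847, 0.531, -0.0], [0.531, -0.847, 0.0], [-0.0, -0.0, -1.0]]
force: [1.1, -0.3, 0.3]
grip_width: 1.005
grasp_force: 0.0
```

carry_out(rows=[[[0.084,-0.068,-0.008],[0,0,-0.033],1],[[0.085,-0.067,-0.008],[0,0,-0.033],1],[[0.087,-0.065,-0.008],[0,0,-0.033],1],[[0.088,-0.064,-0.008],[0,0,-0.033],1],[[0.089,-0.062,-0.008],[0,0,-0.033],1],[[0.09,-0.06,-0.008],[0,0,-0.033],1],[[0.091,-0.059,-0.008],[0,0,-0.033],1],[[0.092,-0.057,-0.008],[0,0,-0.033],1],[[0.093,-0.056,-0.008],[0,0,-0.033],1],[[0.094,-0.054,-0.008],[0,0,-0.033],1]])

```text
time_s: 1.77
tcp_pos: [0.4123, -0.0652, 0.2328]
eef_rot: [[0.743, 0.669, -0.0], [0.669, -0.743, 0.0], [-0.0, -0.0, -1.0]]
force: [0.1, -0.3, 0.4]
grip_width: 1.0
grasp_force: 0.0
```

carry_out(rows=[[[0.095,-0.052,-0.004],[0,0,-0.033],1],[[0.096,-0.051,-0.004],[0,0,-0.033],1],[[0.097,-0.049,-0.004],[0,0,-0.033],1],[[0.097,-0.047,-0.004],[0,0,-0.033],1],[[0.098,-0.046,-0.004],[0,0,-0.033],1],[[0.099,-0.044,-0.004],[0,0,-0.033],1],[[0.1,-0.042,-0.004],[0,0,-0.033],1],[[0.1,-0.041,-0.004],[0,0,-0.033],1],[[0.101,-0.039,-0.004],[0,0,-0.033],1],[[0.102,-0.037,-0.004],[0,0,-0.033],1]])

```text
time_s: 2.6
tcp_pos: [0.5011, 0.1907, 0.2426]
eef_rot: [[0.617, 0.787, -0.001], [0.787, -0.617, -0.0], [-0.0, -0.0, -1.0]]
force: [0.1, 0.1, -0.1]
grip_width: 1.003
grasp_force: 0.0
```

```bash
python3 - <<'E'
from h import *
snap('wrist','w1'); s=arm.observe(); print(s['tcp_pos'],s['eef_rot'],s['time_s'],s['qpos'])
E
```

```text
[0.50264864 0.19438741 0.24273764] [[ 6.14835247e-01  7.88655303e-01  6.57333394e-04]
 [ 7.88653499e-01 -6.14835327e-01  1.78301851e-03]
 [ 1.81033880e-03 -5.77854347e-04 -9.99998194e-01]] 2.65 [0.25707288 0.31337431 1.46854463 0.00159303 1.35858491 0.918916  ]
```

View pics/w1.png

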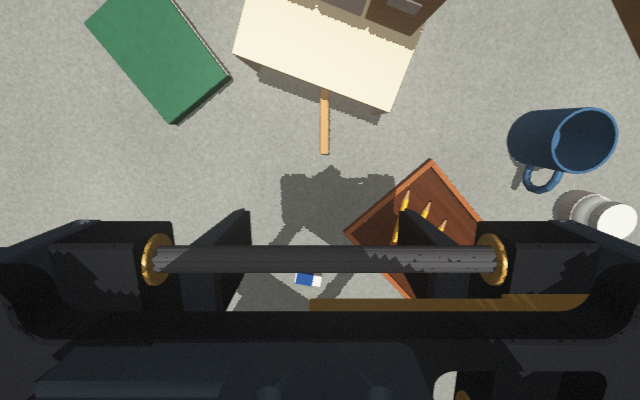

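Wrist view: the handle's tail end is at (324.5,154) and it leaves the roof at (324,90). The roof front corners are at (233,52) and (390,112), and the book and mug are well away.

```bash
python3 - <<'E'
from h import *
np.set_printoptions(precision=4,suppress=True)
i=camera_info('wrist')
a,b=world(i,324.5,154,.045),world(i,324,90,.045); d=b-a; print(a,b,np.degrees(np.arctan2(d[1],d[0])))
c,e=world(i,233,52,.11),world(i,390,112,.11); f=e-c; print('roof',c,e,np.linalg.norm(f),np.degrees(np.arctan2(f[1],f[0]))+90)
th=np.arctan2(f[1],f[0])+np.pi/2; bx=np.array([np.cos(th),np.sin(th)]);m=((c+e)/2)[:2]+.045*bx
u=(d/np.linalg.norm(d))[:2];k=a[:2]+u*.132;print('bay',m,'knob',k,'in bay',bx@(k-m),np.array([-bx[1],bx[0]])@(k-m))
g=a[:2]+u*.012
yaw=np.degrees(np.arctan2(u[1],u[0]));R=tool(yaw,15)
for z in(.09,.038):
  t=np.append(g,z)+R[:,2]*.019; print('tcp',t)
t1=np.append(g,.12)+R[:,2]*.019
plan(t1,R,10)
t2=np.append(g,.038)+R[:,2]*.019
plan(t2,R,10,(t1,R))
E
```

```text
[0.5204 0.2153 0.045 ] [0.5709 0.281  0.045 ] 52.46876084288395
roof [0.5142 0.3649 0.11  ] [0.6102 0.2124 0.11  ] 0.18019167945816447 32.18301044624437
bay [0.6003 0.3127] knob [0.6008 0.32  ] in bay 0.004416762995393417 0.005924254520894388
tcp [0.5307 0.2288 0.0716]
tcp [0.5307 0.2288 0.0196]
[0.018, 0.0, 0.056] [0.016, 0.0, 0.057] [0.015, 0.0, 0.057] [0.013, 0.0, 0.058] [0.012, 0.0, 0.058] [0.01, 0.001, 0.058] [0.009, 0.001, 0.059] [0.007, 0.001, 0.059] [0.006, 0.001, 0.059] [0.004, 0.001, 0.059] 
 turn [0.0, 0.05, -0.001] mm/row 14.790705050930036 deg/row 1.4901768303405185
[-0.008, 0.0, 0.032] [-0.008, 0.0, 0.032] [-0.008, 0.0, 0.032] [-0.008, 0.0, 0.032] [-0.008, 0.0, 0.032] [-0.008, 0.0, 0.032] [-0.008, 0.0, 0.032] [-0.008, 0.0, 0.032] [-0.008, 0.0, 0.032] [-0.008, 0.0, 0.032] 
 turn [0.0, 0.0, 0.0] mm/row 8.2 deg/row 0.0
```

carry_out(rows=[[[0.018,0,0.056],[0,0.05,0],1],[[0.016,0,0.057],[0,0.05,0],1],[[0.015,0,0.057],[0,0.05,0],1],[[0.013,0,0.058],[0,0.05,0],1],[[0.012,0,0.058],[0,0.05,0],1],[[0.01,0,0.058],[0,0.05,0],0.5],[[0.009,0,0.059],[0,0.05,0],0.2],[[0.007,0,0.059],[0,0.05,0],0.0],[[0.006,0,0.059],[0,0.05,0],0.0],[[0.004,0,0.059],[0,0.05,0],0.0]])

```text
time_s: 3.48
tcp_pos: [0.5286, 0.2243, 0.101]
eef_rot: [[0.597, 0.786, 0.161], [0.759, -0.618, 0.204], [0.26, 0.0, -0.966]]
force: [-0.1, 0.2, 0.5]
grip_width: 0.667
grasp_force: 0.0
```

```bash
python3 - <<'E'
from h import *
s=arm.observe();print(s['tcp_pos'],s['time_s'])
R=tool(52.4,15);g=np.array([.5277,.2248,.038]);plan(g+R[:,2]*.019,R,9)
E
```

```text
[0.52857301 0.22425329 0.10097213] 3.4833
[-0.007, -0.0, 0.035] [-0.007, -0.0, 0.035] [-0.007, -0.0, 0.035] [-0.007, -0.0, 0.035] [-0.007, -0.0, 0.035] [-0.007, -0.0, 0.035] [-0.007, -0.0, 0.035] [-0.007, -0.0, 0.035] [-0.007, -0.0, 0.035] 
 turn [0.001, -0.0, -0.002] mm/row 9.052641232900466 deg/row 0.061957517381807437
```

carry_out(rows=[[[-0.007,0,0.033],[0,0,0],0],[[-0.007,0,0.033],[0,0,0],0],[[-0.007,0,0.033],[0,0,0],0],[[-0.007,0,0.033],[0,0,0],0],[[-0.007,0,0.033],[0,0,0],0],[[-0.007,0,0.033],[0,0,0],0],[[-0.007,0,0.033],[0,0,0],0],[[-0.007,0,0.033],[0,0,0],0],[[-0.007,0,0.033],[0,0,0],0],[[0,0,0],[0,0,0],0]])

```text
time_s: 4.32
tcp_pos: [0.5303, 0.2273, 0.0242]
eef_rot: [[0.597, 0.787, 0.158], [0.76, -0.617, 0.203], [0.257, -0.001, -0.966]]
force: [-0.2, -0.7, 0.1]
grip_width: 0.496
grasp_force: 0.0
```

carry_out(rows=[[[0,0,0],[0,0,0],-1],[[0,0,0],[0,0,0],-1],[[0,0,0],[0,0,0],-1],[[0,0,0],[0,0,0],-1],[[0,0,0],[0,0,0],-1],[[0,0,0],[0,0,0],-1],[[0,0,0],[0,0,0],-1],[[0,0,0],[0,0,0],-1],[[0,0,0],[0,0,0],-1],[[0,0,0],[0,0,0],-1]], newtons=30)

```text
time_s: 5.15
tcp_pos: [0.531, 0.2274, 0.0259]
eef_rot: [[0.597, 0.786, 0.16], [0.76, -0.618, 0.204], [0.259, -0.0, -0.966]]
force: [1.4, -0.1, -0.5]
grip_width: 0.005
grasp_force: 0.0
```

```bash
python3 - <<'E'
from h import *
s=arm.observe();p=np.array(s['tcp_pos']);R=np.array(s['eef_rot']);print(p,s['force'],s['grip_width'])
th=np.radians(32.2);plan(p-.15*np.array([np.cos(th),np.sin(th),0])+[0,0,0.001],R,20)
E
```

```text
[0.53101775 0.22743726 0.02585572] [ 1.35367777 -0.10371596 -0.49591084] 0.004520237451499201
[-0.027, -0.01, -0.008] [-0.027, -0.01, -0.008] [-0.027, -0.01, -0.008] [-0.027, -0.01, -0.008] [-0.027, -0.01, -0.008] [-0.027, -0.01, -0.008] [-0.027, -0.01, -0.008] [-0.027, -0.01, -0.008] [-0.027, -0.01, -0.008] [-0.027, -0.01, -0.008] [-0.027, -0.01, -0.008] [-0.027, -0.01, -0.008] [-0.027, -0.01, -0.008] [-0.027, -0.01, -0.008] [-0.027, -0.01, -0.008] [-0.027, -0.01, -0.008] [-0.027, -0.01, -0.008] [-0.027, -0.01, -0.008] [-0.027, -0.01, -0.008] [-0.027, -0.01, -0.008] 
 turn [0.0, 0.0, 0.0] mm/row 7.500166664814855 deg/row 0.0
```

```bash
python3 - <<'E'
from h import *
snap('wrist','w2')
E
```

```text
(no output)
```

View pics/w2.png

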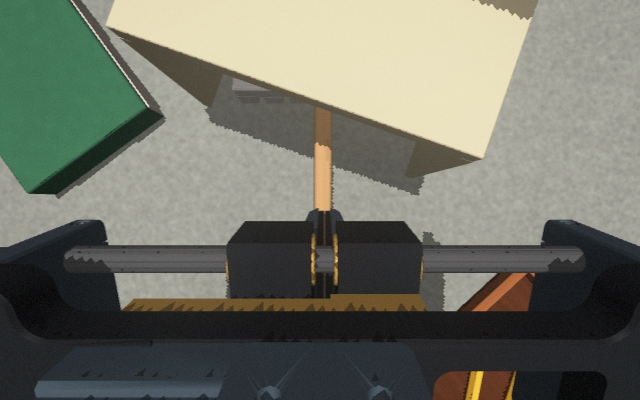

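The fingers are shut and the handle's near end shows at (322,212), right at the fingertips, so the handle is not between the pads. I'll check the geometry.

```bash
python3 - <<'E'
from h import *
np.set_printoptions(precision=4,suppress=True)
i=camera_info('wrist'); s=arm.observe();p=np.array(s['tcp_pos']);R=np.array(s['eef_rot'])
M=np.array(i['camera_from_world'])
def pr(q):
    c=M[:3,:3]@q+M[:3,3]; return i['cx']+i['fx']*c[0]/-c[2], i['cy']-i['fy']*c[1]/-c[2]
print('tcp px',pr(p),'grasp',pr(p-R[:,2]*.019))
for e in [(.5204,.2153,.045),(.5204,.2153,.027)]: print('end exp',pr(np.array(e)))
for z in(.03,.045): print(world(i,322,212,z),world(i,323,108,z))
print('roof',world(i,107,26,.11),world(i,483,159,.11)); print(s['grip_width'],s['grasp_force'],p)
im=cv2.imread('pics/w2_raw.png')[150:300,220:430];cv2.imwrite('pics/w2c.png',cv2.resize(im,None,fx=3.6,fy=3.6,interpolation=cv2.INTER_CUBIC))
E
```

```text
tcp px (np.float64(323.41866916532535), np.float64(218.87349097889415)) grasp (np.float64(323.39950133643384), np.float64(227.95887729280338))
end exp (np.float64(322.12124163470065), np.float64(244.9082757411787))
end exp (np.float64(322.25597755085846), np.float64(241.1361351632949))
[0.5334 0.2322 0.03  ] [0.5805 0.2908 0.03  ]
[0.5339 0.2326 0.045 ] [0.5775 0.287  0.045 ]
roof [0.5115 0.3595 0.11  ] [0.6068 0.2085 0.11  ]
0.006986684026151062 0.0 [0.531  0.2274 0.0259]
```

View pics/w2c.png

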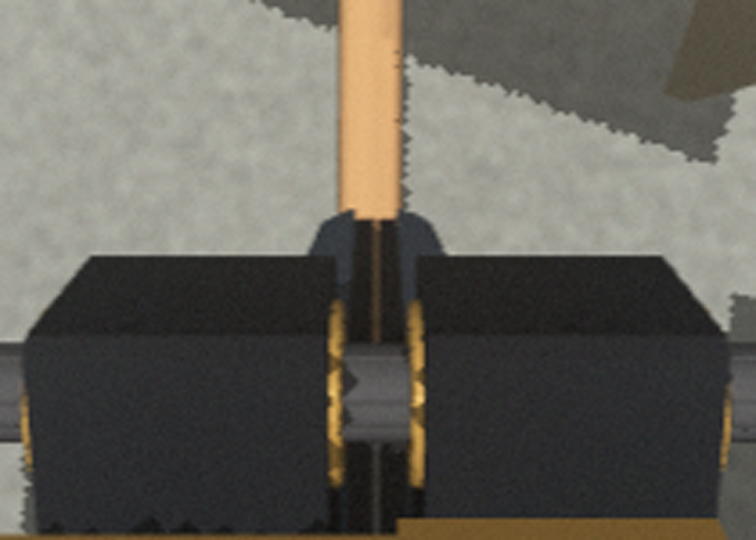

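The orange line between the shut pads ends near row 245, where the handle's end should be, so the handle seems to lie below the pads. I'll check its height from its apparent width.

```bash
python3 - <<'E'
from h import *
i=camera_info('wrist');M=np.array(i['camera_from_world'])
im=cv2.imread('pics/w2_raw.png').astype(int)
for v in range(150,210,8):
    r=im[v,290:350]; m=(r[:,2]-r[:,0])>45; u=np.where(m)[0]+290
    w=u.max()-u.min()+1
    out=[]
    for z in(.045,.03,.015):
        q=world(i,u.mean(),v,z); c=M[:3,:3]@q+M[:3,3]; out.append(round(-c[2]*w/i['fx']*1e3,1))
    print(v,u.min(),u.max(),out)
s=arm.observe();print(s['force'],s['ft_torque'])
E
```

```text
150 314 331 [np.float64(12.1), np.float64(13.0), np.float64(13.9)]
158 314 331 [np.float64(12.0), np.float64(13.0), np.float64(13.9)]
166 314 331 [np.float64(12.0), np.float64(13.0), np.float64(13.9)]
174 314 331 [np.float64(12.0), np.float64(13.0), np.float64(13.9)]
182 314 330 [np.float64(11.4), np.float64(12.2), np.float64(13.1)]
190 314 331 [np.float64(12.0), np.float64(13.0), np.float64(13.9)]
198 314 330 [np.float64(11.4), np.float64(12.2), np.float64(13.1)]
206 314 330 [np.float64(11.3), np.float64(12.2), np.float64(13.1)]
[-0.09986999  0.55415543  0.29212456] [-0.10790577  0.03551493  0.02265157]
```

carry_out(rows=[[[0,0,0],[0,0,0],0],[[0,0,0],[0,0,0],0],[[0,0,0],[0,0,0],0],[[0,0,0],[0,0,0],0],[[0,0,0],[0,0,0],0],[[0,0,0],[0,0,0],0],[[0,0,0],[0,0,0],0],[[0,0,0],[0,0,0],0],[[0,0,0],[0,0,0],0],[[0,0,0],[0,0,0],0]])

```text
time_s: 6.03
tcp_pos: [0.531, 0.2275, 0.0259]
eef_rot: [[0.597, 0.787, 0.16], [0.76, -0.618, 0.204], [0.259, -0.0, -0.966]]
force: [0.6, 0.9, 0.4]
grip_width: 0.498
grasp_force: 0.0
```

```bash
python3 - <<'E'
from h import *
i=snap('wrist','w3')
im=cv2.imread('pics/w3_raw.png').astype(int)
for v in range(150,300,6):
    r=im[v,300:345]; m=(r[:,2]-r[:,0])>45; u=np.where(m)[0]+300
    print(v,(u.min(),u.max()) if len(u) else None, im[v,322])
E
```

```text
150 (np.int64(314), np.int64(331)) [135 196 236]
156 (np.int64(314), np.int64(331)) [135 192 234]
162 (np.int64(314), np.int64(331)) [135 192 235]
168 (np.int64(314), np.int64(331)) [133 192 234]
174 (np.int64(314), np.int64(331)) [136 194 235]
180 (np.int64(314), np.int64(331)) [134 192 235]
186 (np.int64(314), np.int64(331)) [132 192 234]
192 (np.int64(314), np.int64(330)) [138 195 235]
198 (np.int64(314), np.int64(331)) [133 193 235]
204 (np.int64(314), np.int64(330)) [134 192 235]
210 (np.int64(314), np.int64(330)) [133 192 234]
216 (np.int64(314), np.int64(330)) [139 194 236]
222 (np.int64(314), np.int64(330)) [134 190 234]
228 (np.int64(314), np.int64(330)) [133 189 234]
234 (np.int64(314), np.int64(330)) [135 193 235]
240 (np.int64(314), np.int64(330)) [131 189 233]
246 None [61 65 65]
252 None [92 93 97]
258 None [104 103 105]
264 None [101 101 102]
270 None [81 85 85]
276 None [84 90 93]
282 None [82 88 90]
288 None [83 87 88]
294 None [83 88 91]
```

```bash
python3 - <<'E'
from h import *
i3=camera_info('wrist');M=np.array(i3['camera_from_world'])
C=-M[:3,:3].T@M[:3,3]; print('cam',C)
im=cv2.imread('pics/w3_raw.png').astype(float)
d=im[:,:,2]-im[:,:,0]
for v in range(130,242,10):
    r=d[v:v+8,300:346].mean(0); hi=np.median(d[v:v+8,319:326]); lo=np.median(np.r_[r[:8],r[-8:]]); t=(hi+lo)/2
    k=np.where(r>t)[0]; a,b=k[0],k[-1]
    w=(b+(r[b]-t)/(r[b]-r[b+1]))-(a-(r[a]-t)/(r[a]-r[a-1]))
    dep=i3['fx']*.012/w
    y=(i3['cy']-(v+3.5))/i3['fy']*dep; X=M[:3,:3].T@(np.array([0,y,-dep])-M[:3,3])
    print(v,round(w,2),'z',round(X[2],4), round(hi),round(lo))
im1=cv2.imread('pics/w1_raw.png').astype(float); d=im1[:,:,2]-im1[:,:,0]
for v in (112,122,132,142):
    r=d[v:v+8,305:345].mean(0); hi=r[15:22].max(); lo=np.median(np.r_[r[:8],r[-8:]]); t=(hi+lo)/2
    k=np.where(r>t)[0]; a,b=k[0],k[-1]
    print('w1',v,round((b+(r[b]-t)/(r[b]-r[b+1]))-(a-(r[a]-t)/(r[a]-r[a-1])),2))
cv2.imwrite('pics/w3c.png',cv2.resize(cv2.imread('pics/w3_raw.png')[130:330,190:460],None,fx=2.9,fy=2.9,interpolation=cv2.INTER_CUBIC))
E
```

```text
cam [0.53952243 0.23788982 0.2394337 ]
130 16.95 z 0.0342 62 10
140 17.39 z 0.0392 63 9
150 17.3 z 0.038 101 10
160 17.23 z 0.0371 100 10
170 17.03 z 0.0346 101 11
180 17.07 z 0.035 100 11
190 17.11 z 0.0353 100 11
200 16.99 z 0.0337 100 12
210 16.92 z 0.0328 101 11
220 16.9 z 0.0324 101 11
230 16.95 z 0.0329 101 11
240 16.44 z 0.0263 62 7
w1 112 8.64
w1 122 8.73
w1 132 8.7
w1 142 8.64
```

View pics/w3c.png

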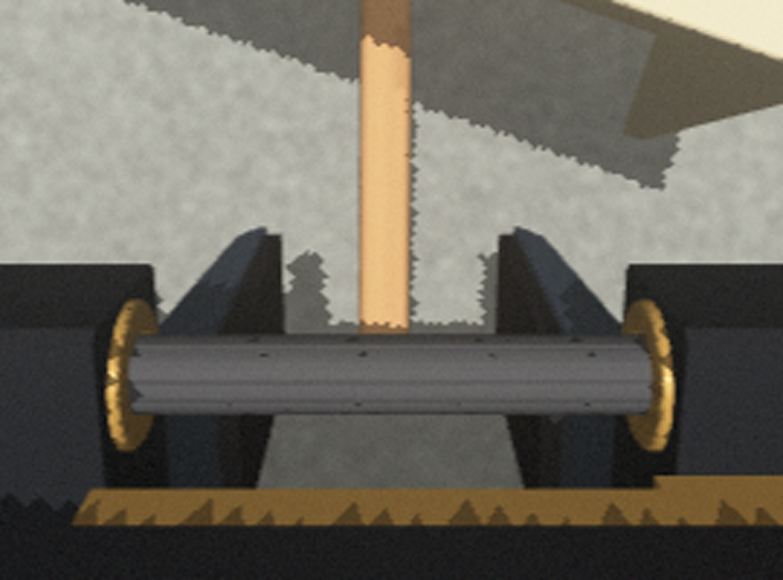

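The fingertips' spacing puts them at a depth of about 0.175 m, while the handle is at about 0.205 m. So the real fingertips sit some 35–40 mm above the reported TCP, and they closed over the handle. I'll lower 22 mm, which is safe either way, move 10 mm forward, and check the force.

carry_out(rows=[[[0.002,0,0.0107],[0,0,0],0],[[0.002,0,0.0107],[0,0,0],0],[[0.002,0,0.0107],[0,0,0],0],[[0.002,0,0.0107],[0,0,0],0],[[0.002,0,0.0107],[0,0,0],0],[[0.002,0,0.0107],[0,0,0],0],[[0.002,0,0.0107],[0,0,0],0],[[0.002,0,0.0107],[0,0,0],0],[[0.002,0,0.0107],[0,0,0],0],[[0,0,0],[0,0,0],0]])

```text
time_s: 6.92
tcp_pos: [0.5376, 0.2359, 0.0033]
eef_rot: [[0.597, 0.787, 0.159], [0.76, -0.618, 0.204], [0.259, -0.0, -0.966]]
force: [0.3, -0.5, 0.6]
grip_width: 0.499
grasp_force: 0.0
```

carry_out(rows=[[[0,0,0],[0,0,0],-1],[[0,0,0],[0,0,0],-1],[[0,0,0],[0,0,0],-1],[[0,0,0],[0,0,0],-1],[[0,0,0],[0,0,0],-1],[[0,0,0],[0,0,0],-1],[[0,0,0],[0,0,0],-1],[[0,0,0],[0,0,0],-1],[[0,0,0],[0,0,0],-1],[[0,0,0],[0,0,0],-1]], newtons=15)

```text
time_s: 7.75
tcp_pos: [0.5375, 0.2357, 0.0038]
eef_rot: [[0.597, 0.787, 0.16], [0.76, -0.618, 0.204], [0.259, -0.0, -0.966]]
force: [-1.5, 0.2, 0.5]
grip_width: 0.131
grasp_force: 15.0
```

The grip is at 11.9 mm, so the offset is confirmed. I'll take a deeper bite: open, go down 15 mm, and close firmly.

carry_out(rows=[[[0,0,0],[0,0,0],-0.4],[[0,0,0],[0,0,0],-0.4],[[0,0,0],[0,0,0],-0.4],[[0,0,0],[0,0,0],-0.4],[[-0.003,0,0.0117],[0,0,0],-0.4],[[-0.003,0,0.0117],[0,0,0],-0.4],[[-0.003,0,0.0117],[0,0,0],-0.4],[[-0.003,0,0.0117],[0,0,0],-0.4],[[-0.003,0,0.0117],[0,0,0],-0.4],[[0,0,0],[0,0,0],-0.4]])

```text
time_s: 8.58
tcp_pos: [0.5373, 0.2358, -0.0121]
eef_rot: [[0.597, 0.787, 0.159], [0.76, -0.618, 0.203], [0.258, -0.001, -0.966]]
force: [-0.6, -0.9, 0.3]
grip_width: 0.304
grasp_force: 0.0
```

carry_out(rows=[[[0,0,0],[0,0,0],-1],[[0,0,0],[0,0,0],-1],[[0,0,0],[0,0,0],-1],[[0,0,0],[0,0,0],-1],[[0,0,0],[0,0,0],-1],[[0,0,0],[0,0,0],-1],[[-0.027,-0.01,-0.008],[0,0,0],-1],[[-0.027,-0.01,-0.008],[0,0,0],-1],[[-0.027,-0.01,-0.008],[0,0,0],-1],[[-0.027,-0.01,-0.008],[0,0,0],-1]], newtons=30)

```text
time_s: 9.42
tcp_pos: [0.5111, 0.2194, -0.0107]
eef_rot: [[0.597, 0.787, 0.159], [0.76, -0.618, 0.203], [0.258, -0.001, -0.966]]
force: [0.3, 0.4, -2.9]
grip_width: 0.132
grasp_force: 30.0
```

carry_out(rows=[[[-0.0285,-0.01,-0.0075],[0,0,0],-1],[[-0.0285,-0.01,-0.0075],[0,0,0],-1],[[-0.0285,-0.01,-0.0075],[0,0,0],-1],[[-0.0285,-0.01,-0.0075],[0,0,0],-1],[[-0.0285,-0.01,-0.0075],[0,0,0],-1],[[-0.0285,-0.01,-0.0075],[0,0,0],-1],[[-0.0285,-0.01,-0.0075],[0,0,0],-1],[[-0.0285,-0.01,-0.0075],[0,0,0],-1],[[-0.0285,-0.01,-0.0075],[0,0,0],-1],[[-0.0285,-0.01,-0.0075],[0,0,0],-1]])

```text
time_s: 10.25
tcp_pos: [0.4467, 0.1769, -0.0109]
eef_rot: [[0.597, 0.786, 0.16], [0.76, -0.618, 0.203], [0.259, 0.0, -0.966]]
force: [-1.2, 0.1, -2.0]
grip_width: 0.129
grasp_force: 30.0
```

carry_out(rows=[[[-0.0285,-0.01,-0.0075],[0,0,0],-1],[[-0.0285,-0.01,-0.0075],[0,0,0],-1],[[-0.0285,-0.01,-0.0075],[0,0,0],-1],[[-0.0285,-0.01,-0.0075],[0,0,0],-1],[[-0.0285,-0.01,-0.0075],[0,0,0],-1],[[-0.0285,-0.01,-0.0075],[0,0,0],-1],[[0,0,0],[0,0,0],-1],[[0,0,0],[0,0,0],-1],[[0,0,0],[0,0,0],-1],[[0,0,0],[0,0,0],-1]])

```text
time_s: 11.08
tcp_pos: [0.4087, 0.152, -0.0111]
eef_rot: [[0.596, 0.787, 0.16], [0.76, -0.617, 0.204], [0.259, 0.001, -0.966]]
force: [-0.3, -0.4, -1.9]
grip_width: 0.13
grasp_force: 30.0
```

```bash
python3 - <<'E'
from h import *
snap('top','top2',(140,120,320,280),4); snap('wrist','w4'); s=arm.observe(); print(s['force'],s['ft_torque'],s['tcp_pos'])
E
```

```text
[ 0.37188404  0.37209721 -1.98076337] [-0.30184328  0.17399425 -0.04159666] [ 0.40864888  0.15204722 -0.01107351]
```

View pics/w4.png

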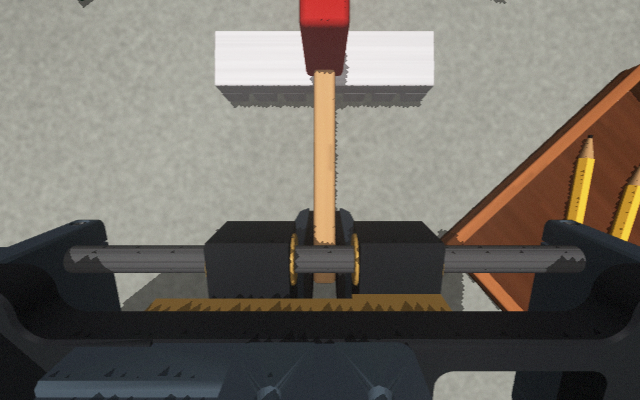

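The view shows the rake out on open table. The head top's corners are at (215,32), (433,32), (433,84), (215,84), its middle about (324,58), with the red knob above it and the handle held at about (324,245).

```bash
python3 - <<'E'
from h import *
np.set_printoptions(precision=4,suppress=True)
i=camera_info('wrist');M=np.array(i['camera_from_world']);s=arm.observe();p=np.array(s['tcp_pos']);R=np.array(s['eef_rot'])
def pr(q):
    c=M[:3,:3]@q+M[:3,3]; return np.array([i['cx']+i['fx']*c[0]/-c[2], i['cy']-i['fy']*c[1]/-c[2]])
for o in(0,.02,.03,.035,.04,.045): print(o,[pr(p-o*R[:,2]+.016*R[:,0]+sy*.0226*R[:,1]).round(1) for sy in(1,-1)])
q=[world(i,*c,.028) for c in[(215,32),(433,32),(433,84),(215,84)]];print(q,np.mean(q,0))
for k in range(4):print(np.linalg.norm(q[k]-q[k-1]))
print('handle end',world(i,324.5,285,.045),'joint',world(i,324,71,.045))
e=q[0]-q[1];print('yaw',np.degrees(np.arctan2(e[1],e[0]))-90)
E
```

```text
0 [array([354.8, 197.7]), array([292. , 197.7])]
0.02 [array([358. , 205.3]), array([288.8, 205.4])]
0.03 [array([359.9, 209.7]), array([286.9, 209.8])]
0.035 [array([360.9, 212.1]), array([285.9, 212.2])]
0.04 [array([361.9, 214.7]), array([284.8, 214.8])]
0.045 [array([363. , 217.4]), array([283.7, 217.5])]
[array([0.4284, 0.2833, 0.028 ]), array([0.5322, 0.2018, 0.028 ]), array([0.5125, 0.177 , 0.028 ]), array([0.409 , 0.2582, 0.028 ])] [0.4705 0.2301 0.028 ]
0.03167559783589809
0.13197220561246445
0.031714419421707676
0.13156170991156857
handle end [0.3893 0.1265 0.045 ] joint [0.4608 0.2179 0.045 ]
yaw 51.86254775737714
```

carry_out(rows=[[[0,0,0],[0,0,0],-0.3],[[0,0,0],[0,0,0],-0.3],[[0,0,0],[0,0,0],-0.3],[[0.0145,0,-0.054],[0,0,0],-0.3],[[0.0145,0,-0.054],[0,0,0],-0.3],[[0.0145,0,-0.054],[0,0,0],0],[[0.0145,0,-0.054],[0,0,0],0.2],[[0.0145,0,-0.054],[0,0,0],0.2],[[0.0145,0,-0.054],[0,0,0],0.2],[[0.0145,0,-0.054],[0,0,0],0.2]])

```text
time_s: 12.02
tcp_pos: [0.408, 0.1518, 0.0875]
eef_rot: [[0.597, 0.786, 0.16], [0.76, -0.618, 0.203], [0.259, 0.0, -0.966]]
force: [0.2, 0.5, 0.3]
grip_width: 0.601
grasp_force: 0.0
```

```bash
python3 - <<'E'
from h import *
p1=np.array([.4705,.2301,.10]);R=tool(51.9)
plan(p1,R,9); plan([.4705,.2301,.008],R,9,(p1,R))
E
```

```text
[0.044, 0.0, 0.006] [0.045, 0.0, 0.005] [0.045, 0.0, 0.004] [0.045, 0.0, 0.002] [0.045, 0.0, 0.001] [0.045, 0.0, -0.0] [0.045, 0.0, -0.002] [0.045, 0.0, -0.003] [0.045, 0.0, -0.004] 
 turn [0.0, -0.055, -0.0] mm/row 11.215592127870853 deg/row 1.6646913383914566
[0.0, 0.0, 0.041] [0.0, 0.0, 0.041] [0.0, 0.0, 0.041] [0.0, 0.0, 0.041] [0.0, 0.0, 0.041] [0.0, 0.0, 0.041] [0.0, 0.0, 0.041] [0.0, 0.0, 0.041] [0.0, 0.0, 0.041] 
 turn [0.0, 0.0, 0.0] mm/row 10.222222222222223 deg/row 0.0
```

carry_out(rows=[[[0.044,0,0.006],[0,-0.055,0],0.2],[[0.045,0,0.005],[0,-0.055,0],0.2],[[0.045,0,0.004],[0,-0.055,0],0.2],[[0.045,0,0.002],[0,-0.055,0],0.2],[[0.045,0,0.001],[0,-0.055,0],0.2],[[0.045,0,0],[0,-0.055,0],0.2],[[0.045,0,-0.002],[0,-0.055,0],0.2],[[0.045,0,-0.003],[0,-0.055,0],0.2],[[0.045,0,-0.004],[0,-0.055,0],0.2],[[0,0,0],[0,0,0],0.2]])

```text
time_s: 12.85
tcp_pos: [0.4723, 0.233, 0.0996]
eef_rot: [[0.617, 0.787, 0.003], [0.787, -0.617, 0.002], [0.003, 0.001, -1.0]]
force: [-0.9, 0.4, -0.5]
grip_width: 0.598
grasp_force: 0.0
```

```bash
python3 - <<'E'
from h import *
o=arm.observe();i=snap('wrist','w5');M=np.array(i['camera_from_world'])
im=cv2.imread('pics/w5_raw.png').astype(int); m=((im[:,:,2]>90)&(im[:,:,2]-im[:,:,1]>70)&(im[:,:,2]-im[:,:,0]>70)).astype(np.uint8)
n,l,st,c=cv2.connectedComponentsWithStats(m)
for k in range(1,n):
    if st[k,4]>60: print(st[k],c[k])
print(o['tcp_pos'],o['force'])
q=np.array([.4705,.2301,.081]);cc=M[:3,:3]@q+M[:3,3];print('expected knob top',i['cx']+i['fx']*cc[0]/-cc[2],i['cy']-i['fy']*cc[1]/-cc[2])
w=((im.min(2)>150)&(np.ptp(im,axis=2)<25)).astype(np.uint8)
n,l,st,c=cv2.connectedComponentsWithStats(w)
for k in range(1,n):
    if st[k,4]>800: print('white',st[k],c[k])
E
```

```text
[491 193  58  31 430] [521.73255814 209.01627907]
[312 201  25  26 630] [323.77301587 213.43174603]
[0.47229465 0.23299395 0.09955991] [-0.91185865  0.44643098 -0.54152621]
expected knob top 323.958231570096 215.79687942366056
white [    0     0   640   247 88728] [312.69735596 131.48024299]
white [ 271  273   47   25 1006] [295.89960239 285.80318091]
```

carry_out(rows=[[[0,0,0.041],[0,0,0],0.2],[[0,0,0.041],[0,0,0],0.2],[[0,0,0.041],[0,0,0],0.2],[[0,0,0.041],[0,0,0],0.2],[[0,0,0.041],[0,0,0],0.2],[[0,0,0.041],[0,0,0],0.2],[[0,0,0.041],[0,0,0],0.2],[[0,0,0.041],[0,0,0],0.2],[[0,0,0.036],[0,0,0],0.2],[[0,0,0],[0,0,0],0]])

```text
time_s: 13.73
tcp_pos: [0.4695, 0.2309, 0.0064]
eef_rot: [[0.618, 0.787, -0.001], [0.787, -0.618, 0.001], [0.001, -0.001, -1.0]]
force: [-1.0, 0.2, -0.5]
grip_width: 0.558
grasp_force: 0.0
```

carry_out(rows=[[[0,0,0],[0,0,0],-1],[[0,0,0],[0,0,0],-1],[[0,0,0],[0,0,0],-1],[[0,0,0],[0,0,0],-1],[[0,0,0],[0,0,0],-1],[[0,0,0],[0,0,0],-1],[[0,0,0],[0,0,0],-1],[[0,0,0],[0,0,0],-1],[[0,0,0],[0,0,0],-1],[[0,0,0],[0,0,0],-1]], newtons=55)

```text
time_s: 14.57
tcp_pos: [0.4708, 0.2314, 0.0087]
eef_rot: [[0.618, 0.787, 0.002], [0.787, -0.618, 0.002], [0.003, 0.0, -1.0]]
force: [0.6, -0.6, 5.4]
grip_width: 0.238
grasp_force: 55.0
```

```bash
python3 - <<'E'
from h import *
s=arm.observe();print(s['tcp_pos'],s['eef_rot'],s['force'],s['ft_torque'])
a=np.radians(4.1);c=np.array([.559,-.0664])
p,R=np.array(s['tcp_pos']),np.array(s['eef_rot'])
z=p[2]
plan(p+[0,0,.06],R,6)
p2=np.array([c[0],c[1],z+.06]);R2=tool(94.1)
plan(p2,R2,13,(p+[0,0,.06],R))
E
```

```text
[0.47076593 0.23136253 0.00873994] [[ 6.17535400e-01  7.86539258e-01  2.45481862e-03]
 [ 7.86535819e-01 -6.17540103e-01  2.37204033e-03]
 [ 3.38165178e-03  4.65983904e-04 -9.99994174e-01]] [ 0.56849398 -0.59887477  5.40948443] [-0.01303398  0.08300096  0.02577552]
[0.0, 0.0, -0.04] [0.0, 0.0, -0.04] [0.0, 0.0, -0.04] [0.0, 0.0, -0.04] [0.0, 0.0, -0.04] [0.0, 0.0, -0.04] 
 turn [0.0, 0.0, 0.0] mm/row 10.0 deg/row 0.0
[-0.055, 0.078, -0.0] [-0.06, 0.075, -0.0] [-0.064, 0.071, -0.0] [-0.068, 0.067, -0.0] [-0.071, 0.064, -0.0] [-0.075, 0.059, -0.0] [-0.078, 0.055, -0.0] [-0.081, 0.05, -0.0] [-0.084, 0.046, -0.0] [-0.086, 0.041, -0.0] [-0.089, 0.036, -0.0] [-0.09, 0.031, -0.0] [-0.092, 0.026, -0.0] 
 turn [0.0, -0.0, -0.108] mm/row 23.889263402716043 deg/row 3.249008719766432
```

carry_out(rows=[[[0,0,-0.04],[0,0,0],-1],[[0,0,-0.04],[0,0,0],-1],[[0,0,-0.04],[0,0,0],-1],[[0,0,-0.04],[0,0,0],-1],[[0,0,-0.04],[0,0,0],-1],[[0,0,-0.04],[0,0,0],-1],[[-0.055,0.078,0],[0,0,-0.108],-1],[[-0.06,0.075,0],[0,0,-0.108],-1],[[-0.064,0.071,0],[0,0,-0.108],-1],[[-0.068,0.067,0],[0,0,-0.108],-1]])

```text
time_s: 15.4
tcp_pos: [0.4976, 0.1385, 0.0689]
eef_rot: [[0.422, 0.906, 0.002], [0.906, -0.422, 0.002], [0.003, 0.001, -1.0]]
force: [-0.1, 0.2, -2.7]
grip_width: 0.238
grasp_force: 55.0
```

carry_out(rows=[[[-0.071,0.064,0],[0,0,-0.108],-1],[[-0.075,0.059,0],[0,0,-0.108],-1],[[-0.078,0.055,0],[0,0,-0.108],-1],[[-0.081,0.05,0],[0,0,-0.108],-1],[[-0.084,0.046,0],[0,0,-0.108],-1],[[-0.086,0.041,0],[0,0,-0.108],-1],[[-0.089,0.036,0],[0,0,-0.108],-1],[[-0.09,0.031,0],[0,0,-0.108],-1],[[-0.092,0.026,0],[0,0,-0.108],-1],[[0,0,0],[0,0,0],-1]])

```text
time_s: 16.23
tcp_pos: [0.5599, -0.0705, 0.0687]
eef_rot: [[-0.071, 0.997, 0.004], [0.997, 0.071, 0.001], [0.0, 0.004, -1.0]]
force: [-0.5, -0.4, -2.4]
grip_width: 0.24
grasp_force: 55.0
```

```bash
cat > det.py <<'E'
from h import *
i=camera_info('wrist');s=arm.observe();im=get_image('wrist').astype(int);cv2.imwrite('pics/wd.png',im)
print(np.round(s['tcp_pos'],4),np.round(s['force'],2),np.degrees(np.arctan2(s['eef_rot'][1][0],s['eef_rot'][0][0])),s['grip_width'],s['time_s'])
a=np.radians(4.1);c=np.array([.559,-.0664])
b,g,r=im[...,0],im[...,1],im[...,2]
for name,m in(('yel',(g>110)&(r>130)&(g-b>80)),('red',(r>90)&(r-g>70)&(r-b>60))):
    n,l,st,ce=cv2.connectedComponentsWithStats(m.astype(np.uint8))
    for k in range(1,n):
        if st[k,4]<25: continue
        pts=np.argwhere(l==k)[:,::-1].astype(np.float32); box=cv2.minAreaRect(pts); q=cv2.boxPoints(box)
        e=[world(i,*x,.010)[:2]-c for x in q]; R=np.array([[np.cos(a),np.sin(a)],[-np.sin(a),np.cos(a)]])
        print(name,st[k].tolist(),'tray mm',[np.round(R@x*1e3).tolist() for x in e])
E
python3 det.py
```

```text
[ 0.5599 -0.0705  0.0687] [-0.54 -0.43 -2.41] 94.06823912662456 0.2404495002440315 16.2333
yel [280, 22, 75, 64, 1060] tray mm [[-37.0, 101.0], [22.0, 144.0], [28.0, 137.0], [-31.0, 94.0]]
yel [289, 68, 79, 52, 966] tray mm [[-30.0, 74.0], [34.0, 109.0], [39.0, 101.0], [-25.0, 66.0]]
yel [288, 117, 78, 42, 870] tray mm [[-32.0, 40.0], [35.0, 70.0], [39.0, 62.0], [-28.0, 32.0]]
red [215, 0, 108, 1, 108] tray mm [[0.0, 158.0], [0.0, 158.0], [-84.0, 158.0], [-84.0, 158.0]]
red [327, 0, 66, 1, 66] tray mm [[56.0, 158.0], [56.0, 158.0], [4.0, 158.0], [4.0, 158.0]]
red [414, 1, 22, 200, 1321] tray mm [[84.0, -5.0], [84.0, 158.0], [91.0, 158.0], [92.0, -6.0]]
red [215, 2, 22, 167, 1123] tray mm [[-85.0, 157.0], [-78.0, 158.0], [-77.0, 25.0], [-85.0, 24.0]]
red [304, 213, 41, 32, 1089] tray mm [[-17.0, -18.0], [20.0, -18.0], [21.0, -50.0], [-18.0, -50.0]]
red [304, 273, 41, 16, 503] tray mm [[-18.0, -81.0], [21.0, -81.0], [21.0, -97.0], [-19.0, -97.0]]
red [303, 289, 12, 10, 76] tray mm [[-20.0, -98.0], [-9.0, -98.0], [-9.0, -109.0], [-20.0, -109.0]][ WARN:0@0.473] global loadsave.cpp:1063 imwrite_ Unsupported depth image for selected encoder is fallbacked to CV_8U.
```

carry_out(rows=[[[0.004,0.003,0.0267],[0,0,0],-1],[[0.004,0.003,0.0267],[0,0,0],-1],[[0.004,0.003,0.0267],[0,0,0],-1],[[0.004,0.003,0.0267],[0,0,0],-1],[[0,0,0.0267],[0,0,0],-1],[[0,0,0.0267],[0,0,0],-1],[[0,0,0.0267],[0,0,0],-1],[[0,0,0.0267],[0,0,0],-1],[[0,0,0],[0,0,0],-1],[[0,0,0],[0,0,0],-1]])

```text
time_s: 17.12
tcp_pos: [0.5608, -0.0624, 0.0141]
eef_rot: [[-0.069, 0.998, 0.001], [0.998, 0.069, 0.002], [0.002, 0.001, -1.0]]
force: [-0.5, -0.2, -2.2]
grip_width: 0.24
grasp_force: 55.0
```

carry_out(rows=[[[0.02,0,0],[0,0,0],-1],[[0.02,0,0],[0,0,0],-1],[[0.02,0,0],[0,0,0],-1],[[0.02,0,0],[0,0,0],-1],[[0.02,0,0],[0,0,0],-1],[[0.02,0,0],[0,0,0],-1],[[0.02,0,0],[0,0,0],-1],[[0.02,0,0],[0,0,0],-1],[[0.02,0,0],[0,0,0],-1],[[0.02,0,0],[0,0,0],-1]])

```text
time_s: 17.95
tcp_pos: [0.5575, -0.012, 0.0145]
eef_rot: [[-0.07, 0.998, 0.002], [0.998, 0.07, 0.002], [0.002, 0.002, -1.0]]
force: [-0.2, 0.5, -2.6]
grip_width: 0.24
grasp_force: 55.0
```

```bash
python3 det.py 2>/dev/null | grep -v red
```

```text
[ 0.5575 -0.012   0.0145] [-0.22  0.52 -2.55] 93.9858414263927 0.2399877867937045 17.95
yel [269, 90, 90, 73, 1419] tray mm [[-37.0, 102.0], [22.0, 145.0], [28.0, 138.0], [-32.0, 94.0]]
yel [274, 142, 99, 40, 1235] tray mm [[-34.0, 89.0], [35.0, 110.0], [38.0, 101.0], [-32.0, 80.0]]
yel [279, 183, 100, 12, 1098] tray mm [[-30.0, 72.0], [-30.0, 80.0], [42.0, 80.0], [43.0, 72.0]]
```

carry_out(rows=[[[0.014,0,-0.003],[0,0,0],-1],[[0.014,0,0],[0,0,0],-1],[[0.014,0,0],[0,0,0],-1],[[0.014,0,0],[0,0,0],-1],[[0.014,0,0],[0,0,0],-1],[[0.014,0,0],[0,0,0],-1],[[0.014,0,0],[0,0,0],-1],[[0.014,0,0],[0,0,0],-1],[[0.014,0,0],[0,0,0],-1],[[0.014,0,0],[0,0,0],-1]])

```text
time_s: 18.83
tcp_pos: [0.5551, 0.0227, 0.0153]
eef_rot: [[-0.069, 0.998, 0.002], [0.998, 0.069, 0.002], [0.002, 0.002, -1.0]]
force: [-0.3, 0.2, -2.1]
grip_width: 0.237
grasp_force: 55.0
```

```bash
python3 det.py 2>/dev/null
```

```text
[0.5551 0.0227 0.0153] [-0.33  0.17 -2.15] 93.9799646324105 0.2370165317971666 18.8333
yel [255, 141, 124, 54, 3351] tray mm [[-48.0, 109.0], [-45.0, 147.0], [42.0, 144.0], [43.0, 106.0]]
red [196, 112, 256, 12, 2805] tray mm [[-85.0, 165.0], [91.0, 164.0], [92.0, 157.0], [-85.0, 157.0]]
red [197, 125, 16, 64, 614] tray mm [[-85.0, 156.0], [-78.0, 157.0], [-78.0, 111.0], [-85.0, 111.0]]
red [434, 124, 17, 99, 873] tray mm [[85.0, 85.0], [84.0, 157.0], [91.0, 156.0], [92.0, 84.0]]
red [304, 241, 41, 4, 129] tray mm [[-12.0, 67.0], [-12.0, 69.0], [18.0, 69.0], [18.0, 67.0]]
red [304, 273, 41, 12, 479] tray mm [[-13.0, 42.0], [19.0, 42.0], [19.0, 32.0], [-13.0, 33.0]]
```

carry_out(rows=[[[0.008,0,0],[0,0,0],-1],[[0.008,0,0],[0,0,0],-1],[[0.008,0,0],[0,0,0],-1],[[0.008,0,0],[0,0,0],-1],[[0.008,0,0],[0,0,0],-1],[[0.008,0,0],[0,0,0],-1],[[0.008,0,0],[0,0,0],-1],[[0.008,0,0],[0,0,0],-1],[[0.008,0,0],[0,0,0],-1],[[0.006,0,0],[0,0,0],-1]])

```text
time_s: 19.72
tcp_pos: [0.5537, 0.0421, 0.0154]
eef_rot: [[-0.07, 0.998, 0.002], [0.998, 0.07, 0.002], [0.002, 0.002, -1.0]]
force: [-0.3, -0.1, -2.2]
grip_width: 0.236
grasp_force: 55.0
```

```bash
python3 det.py 2>/dev/null | grep -v "red.*41"
```

```text
[0.5537 0.0421 0.0154] [-0.26 -0.1  -2.17] 93.98600583679395 0.2358955662959309 19.7167
yel [253, 158, 126, 37, 3021] tray mm [[-49.0, 128.0], [-47.0, 154.0], [42.0, 152.0], [43.0, 126.0]]
red [200, 153, 13, 35, 332] tray mm [[-85.0, 156.0], [-79.0, 157.0], [-79.0, 131.0], [-85.0, 131.0]]
red [434, 152, 14, 71, 582] tray mm [[85.0, 104.0], [85.0, 157.0], [91.0, 156.0], [92.0, 104.0]]
```

carry_out(rows=[[[0.0016,0,0],[0,0,0],-1],[[0.0016,0,0],[0,0,0],-1],[[0.0016,0,0],[0,0,0],-1],[[0.0016,0,0],[0,0,0],-1],[[0.0016,0,0],[0,0,0],-1],[[0.0016,0,0],[0,0,0],-1],[[0.0012,0,0],[0,0,0],-1],[[0.0012,0,0],[0,0,0],-1],[[0,0,0],[0,0,0],-1],[[0,0,0],[0,0,0],-1]])

```text
time_s: 20.6
tcp_pos: [0.5535, 0.0448, 0.0154]
eef_rot: [[-0.069, 0.998, 0.002], [0.998, 0.069, 0.002], [0.002, 0.002, -1.0]]
force: [-0.4, -0.2, -1.9]
grip_width: 0.229
grasp_force: 55.0
```

```bash
python3 det.py 2>/dev/null | grep -v "red.*41"
```

```text
[0.5535 0.0448 0.0154] [-0.43 -0.16 -1.94] 93.98134552951814 0.2294928944236292 20.6
yel [253, 158, 126, 36, 3002] tray mm [[-49.0, 131.0], [-47.0, 156.0], [42.0, 155.0], [43.0, 129.0]]
red [199, 145, 250, 11, 2574] tray mm [[-85.0, 165.0], [91.0, 164.0], [92.0, 157.0], [-86.0, 158.0]]
red [200, 157, 13, 34, 304] tray mm [[-85.0, 156.0], [-79.0, 157.0], [-78.0, 133.0], [-85.0, 132.0]]
red [434, 156, 13, 67, 544] tray mm [[85.0, 107.0], [84.0, 157.0], [91.0, 156.0], [92.0, 106.0]]
```

carry_out(rows=[[[0.0012,0,0],[0,0,0],-1],[[0.0012,0,0],[0,0,0],-1],[[0.0012,0,0],[0,0,0],-1],[[0.0012,0,0],[0,0,0],-1],[[0.0012,0,0],[0,0,0],-1],[[0.0012,0,0],[0,0,0],-1],[[0,0,0],[0,0,0],-1],[[0,0,0],[0,0,0],-1],[[0,0,0],[0,0,0],-1],[[0,0,0],[0,0,0],-1]])

```text
time_s: 21.48
tcp_pos: [0.5534, 0.0466, 0.0154]
eef_rot: [[-0.069, 0.998, 0.002], [0.998, 0.069, 0.002], [0.002, 0.002, -1.0]]
force: [0.2, -0.0, -2.5]
grip_width: 0.239
grasp_force: 55.0
```

```bash
python3 det.py 2>/dev/null | grep -v "red.*41"
```

```text
[0.5534 0.0466 0.0154] [ 0.23 -0.04 -2.47] 93.98142842202003 0.2387748464374381 21.4833
yel [253, 159, 126, 34, 2854] tray mm [[-49.0, 132.0], [-48.0, 156.0], [42.0, 156.0], [43.0, 132.0]]
red [199, 147, 249, 12, 2564] tray mm [[-85.0, 164.0], [90.0, 165.0], [91.0, 157.0], [-86.0, 157.0]]
red [434, 158, 13, 65, 516] tray mm [[85.0, 109.0], [85.0, 157.0], [91.0, 156.0], [91.0, 108.0]]
red [201, 160, 12, 29, 270] tray mm [[-85.0, 156.0], [-79.0, 156.0], [-79.0, 135.0], [-85.0, 135.0]]
```

carry_out(rows=[[[0.001,0,0],[0,0,0],-1],[[0.001,0,0],[0,0,0],-1],[[0.001,0,0],[0,0,0],-1],[[0.001,0,0],[0,0,0],-1],[[0,0,0],[0,0,0],-1],[[0,0,0],[0,0,0],-1],[[0,0,0],[0,0,0],-1],[[0,0,0],[0,0,0],-1],[[0,0,0],[0,0,0],-1],[[0,0,0],[0,0,0],-1]])

```text
time_s: 22.37
tcp_pos: [0.5533, 0.0476, 0.0154]
eef_rot: [[-0.069, 0.998, 0.002], [0.998, 0.069, 0.002], [0.002, 0.002, -1.0]]
force: [-0.2, -1.1, -2.8]
grip_width: 0.238
grasp_force: 55.0
```

```bash
python3 det.py 2>/dev/null | grep -v "red.*41"
```

```text
[0.5533 0.0476 0.0154] [-0.16 -1.07 -2.82] 93.98352724467125 0.23809711765369643 22.3667
yel [253, 160, 126, 34, 2984] tray mm [[-49.0, 132.0], [-48.0, 157.0], [42.0, 156.0], [43.0, 132.0]]
red [200, 149, 248, 11, 2514] tray mm [[-85.0, 157.0], [-85.0, 165.0], [91.0, 164.0], [91.0, 157.0]]
red [201, 161, 12, 31, 259] tray mm [[-85.0, 156.0], [-79.0, 157.0], [-79.0, 135.0], [-85.0, 134.0]]
red [435, 160, 12, 63, 505] tray mm [[85.0, 110.0], [85.0, 157.0], [91.0, 156.0], [92.0, 109.0]]
```

carry_out(rows=[[[0.001,0,0],[0,0,0],-1],[[0.001,0,0],[0,0,0],-1],[[0.0005,0,0],[0,0,0],-1],[[0,0,0],[0,0,0],-1],[[0,0,0],[0,0,0],-1],[[0,0,0],[0,0,0],-1],[[0,0,0],[0,0,0],-1],[[0,0,0],[0,0,0],-1],[[0,0,0],[0,0,0],-1],[[0,0,0],[0,0,0],-1]])

```text
time_s: 23.25
tcp_pos: [0.5533, 0.0483, 0.0154]
eef_rot: [[-0.069, 0.998, 0.002], [0.998, 0.069, 0.002], [0.002, 0.002, -1.0]]
force: [-0.2, -0.6, -2.0]
grip_width: 0.236
grasp_force: 55.0
```

carry_out(rows=[[[-0.01,0,0],[0,0,0],-1],[[-0.02,0,0],[0,0,0],-1],[[-0.04,0,0],[0,0,0],-1],[[-0.05,0,0],[0,0,0],-1],[[-0.05,0,0],[0,0,0],-1],[[-0.03,0,0],[0,0,0],-1],[[0,0,0],[0,0,0],-1],[[0,0,0],[0,0,0],-1],[[0,0,0],[0,0,0],-1],[[0,0,0],[0,0,0],-1]])

```text
time_s: 24.08
tcp_pos: [0.5567, -0.0012, 0.0153]
eef_rot: [[-0.07, 0.998, 0.001], [0.998, 0.07, 0.002], [0.002, 0.002, -1.0]]
force: [0.5, -0.2, -3.2]
grip_width: 0.239
grasp_force: 55.0
```

```bash
cat > prof.py <<'E'
from h import *
import sys
i=camera_info('wrist');im=cv2.imread('pics/wd.png').astype(int)
a=np.radians(4.1);c=np.array([.559,-.0664]);M=np.array(i['camera_from_world'])
s=float(sys.argv[1])
for x in(-35,-15,5,25,35):   # brightness profile across the row, along tray y, at z=.010
    out=[]
    for y in np.arange(120,162,1.):
        t=np.array([x,s*y])/1e3; w=c+np.array([np.cos(a)*t[0]-np.sin(a)*t[1],np.sin(a)*t[0]+np.cos(a)*t[1]])
        q=M[:3,:3]@np.r_[w,.011]+M[:3,3]; u=i['cx']+i['fx']*q[0]/-q[2]; v=i['cy']-i['fy']*q[1]/-q[2]
        p=cv2.getRectSubPix(im.astype(np.float32)[...,2],(1,1),(u,v)) if 0<=u<640 and 0<=v<400 else [[0]]
        out.append(int(p[0][0]))
    print(x,out)
E
python3 det.py 2>/dev/null | grep -v "red.*41"; python3 prof.py 1
```

```text
[ 0.5567 -0.0012  0.0153] [ 0.45 -0.22 -3.19] 94.0016290596949 0.23856572161337397 24.0833
yel [248, 88, 128, 28, 2877] tray mm [[-48.0, 156.0], [38.0, 156.0], [38.0, 138.0], [-49.0, 139.0]]
yel [276, 118, 106, 14, 1352] tray mm [[-30.0, 137.0], [43.0, 136.0], [43.0, 128.0], [-30.0, 128.0]]
red [192, 74, 264, 12, 2250] tray mm [[-85.0, 165.0], [91.0, 165.0], [92.0, 158.0], [-86.0, 158.0]]
red [193, 87, 20, 98, 819] tray mm [[-85.0, 157.0], [-78.0, 157.0], [-78.0, 90.0], [-85.0, 90.0]]
red [433, 86, 21, 137, 1070] tray mm [[84.0, 61.0], [84.0, 158.0], [91.0, 157.0], [91.0, 60.0]]
-35 [141, 142, 144, 142, 144, 145, 144, 146, 145, 146, 144, 146, 149, 148, 146, 147, 150, 148, 152, 150, 155, 169, 163, 175, 177, 173, 154, 136, 227, 227, 241, 254, 255, 255, 255, 247, 222, 126, 225, 235, 236, 236]
-15 [167, 168, 168, 166, 168, 167, 166, 169, 197, 215, 242, 255, 255, 255, 254, 250, 247, 194, 123, 207, 210, 236, 255, 255, 255, 255, 248, 244, 227, 228, 242, 255, 255, 255, 255, 249, 177, 122, 217, 233, 233, 233]
5 [161, 163, 164, 164, 166, 165, 162, 116, 178, 185, 244, 255, 255, 255, 254, 249, 248, 190, 167, 202, 217, 246, 255, 255, 255, 255, 250, 247, 228, 228, 243, 255, 255, 255, 255, 249, 243, 116, 222, 243, 240, 240]
25 [157, 154, 154, 156, 157, 156, 156, 104, 180, 216, 245, 255, 255, 255, 254, 249, 247, 180, 150, 201, 217, 249, 255, 255, 255, 255, 250, 246, 168, 192, 227, 245, 250, 251, 249, 239, 113, 115, 227, 241, 239, 239]
35 [161, 160, 161, 162, 160, 162, 163, 166, 197, 164, 245, 255, 255, 255, 254, 248, 247, 175, 114, 203, 216, 246, 255, 255, 255, 254, 250, 245, 185, 152, 122, 225, 248, 244, 164, 129, 103, 112, 224, 241, 239, 237]
```

carry_out(rows=[[[0.05,0,0],[0,0,0],-1],[[0.05,0,0],[0,0,0],-1],[[0.05,0,0],[0,0,0],-1],[[0.03,0,0],[0,0,0],-1],[[0.012,0,0],[0,0,0],-1],[[0.008,0,0],[0,0,0],-1],[[0.0015,0,0],[0,0,0],-1],[[0.0015,0,0],[0,0,0],-1],[[0.0015,0,0],[0,0,0],-1],[[0,0,0],[0,0,0],-1]])

```text
time_s: 24.97
tcp_pos: [0.5533, 0.049, 0.0154]
eef_rot: [[-0.069, 0.998, 0.002], [0.998, 0.069, 0.002], [0.002, 0.002, -1.0]]
force: [0.0, -1.8, -2.2]
grip_width: 0.239
grasp_force: 55.0
```

carry_out(rows=[[[0.001,0,0],[0,0,0],-1],[[0.001,0,0],[0,0,0],-1],[[0,0,0],[0,0,0],-1],[[0,0,0],[0,0,0],-1],[[0,0,0],[0,0,0],-1],[[0,0,0],[0,0,0],-1],[[0,0,0],[0,0,0],-1],[[0,0,0],[0,0,0],-1],[[0,0,0],[0,0,0],-1],[[0,0,0],[0,0,0],-1]])

```text
time_s: 25.8
tcp_pos: [0.5532, 0.0493, 0.0154]
eef_rot: [[-0.069, 0.998, 0.002], [0.998, 0.069, 0.002], [0.001, 0.002, -1.0]]
force: [0.1, -6.6, -2.3]
grip_width: 0.232
grasp_force: 55.0
```

carry_out(rows=[[[-0.003,0,0],[0,0,0],-1],[[-0.01,0,0],[0,0,0],-1],[[-0.04,0,0],[0,0,0],-1],[[-0.08,0,0],[0,0,0],-1],[[-0.08,0,0],[0,0,0],-1],[[-0.08,0,0],[0,0,0],-1],[[-0.08,0,0],[0,0,0],-1],[[-0.06,0,0],[0,0,0],-1],[[-0.02,0,0],[0,0,0],-1],[[-0.01,0,0],[0,0,0],-1]])

```text
time_s: 26.63
tcp_pos: [0.5612, -0.0669, 0.0151]
eef_rot: [[-0.068, 0.998, 0.002], [0.998, 0.068, 0.002], [0.002, 0.002, -1.0]]
force: [0.7, 0.7, -2.6]
grip_width: 0.236
grasp_force: 55.0
```

```bash
python3 det.py 2>/dev/null | grep -v "red.*41"; python3 prof.py 1
```

```text
[ 0.5612 -0.0669  0.0151] [ 0.73  0.72 -2.61] 93.89089652784581 0.23572486828523348 26.6333
yel [264, 0, 123, 23, 2587] tray mm [[-35.0, 130.0], [-34.0, 143.0], [43.0, 143.0], [43.0, 130.0]]
red [184, 0, 6, 17, 56] tray mm [[-85.0, 143.0], [-82.0, 143.0], [-83.0, 134.0], [-86.0, 134.0]]
red [443, 0, 15, 102, 184] tray mm [[84.0, 82.0], [84.0, 143.0], [88.0, 142.0], [88.0, 81.0]]
red [282, 36, 21, 135, 980] tray mm [[-24.0, 122.0], [-11.0, 122.0], [-13.0, 35.0], [-27.0, 35.0]]
red [316, 39, 33, 126, 1497] tray mm [[-4.0, 40.0], [-0.0, 121.0], [21.0, 120.0], [19.0, 39.0]]
red [366, 43, 8, 10, 31] tray mm [[31.0, 118.0], [35.0, 118.0], [36.0, 112.0], [31.0, 112.0]]
red [358, 65, 21, 110, 830] tray mm [[25.0, 32.0], [27.0, 105.0], [39.0, 104.0], [38.0, 31.0]]
red [408, 66, 11, 43, 150] tray mm [[59.0, 104.0], [66.0, 104.0], [68.0, 77.0], [61.0, 77.0]]
red [383, 112, 6, 10, 29] tray mm [[44.0, 69.0], [45.0, 75.0], [48.0, 74.0], [47.0, 68.0]]
red [434, 136, 8, 85, 179] tray mm [[86.0, -4.0], [83.0, 58.0], [86.0, 58.0], [89.0, -4.0]]
red [303, 273, 43, 18, 536] tray mm [[-14.0, -47.0], [19.
[... 222 characters left out ...]
 [179, 180, 180, 179, 179, 178, 180, 178, 121, 111, 155, 226, 226, 180, 254, 255, 255, 255, 254, 248, 247, 247, 247, 0, 0, 0, 0, 0, 0, 0, 0, 0, 0, 0, 0, 0, 0, 0, 0, 0, 0, 0]
5 [177, 178, 177, 179, 181, 180, 178, 178, 176, 114, 158, 227, 226, 228, 253, 255, 255, 254, 254, 244, 248, 248, 248, 0, 0, 0, 0, 0, 0, 0, 0, 0, 0, 0, 0, 0, 0, 0, 0, 0, 0, 0]
25 [167, 170, 168, 171, 169, 170, 172, 171, 170, 123, 145, 227, 226, 229, 254, 255, 255, 255, 255, 243, 247, 247, 248, 0, 0, 0, 0, 0, 0, 0, 0, 0, 0, 0, 0, 0, 0, 0, 0, 0, 0, 0]
35 [173, 175, 176, 175, 176, 175, 176, 174, 127, 110, 150, 226, 224, 191, 251, 255, 255, 255, 255, 245, 247, 247, 247, 0, 0, 0, 0, 0, 0, 0, 0, 0, 0, 0, 0, 0, 0, 0, 0, 0, 0, 0]
```

carry_out(rows=[[[-0.02,0,0],[0,0,0],-1],[[-0.02,0,0],[0,0,0],-1],[[-0.02,0,0],[0,0,0],-1],[[-0.02,0,0],[0,0,0],-1],[[-0.02,0,0],[0,0,0],-1],[[-0.02,0,0],[0,0,0],-1],[[-0.02,0,0],[0,0,0],-1],[[-0.02,0,0],[0,0,0],-1],[[-0.02,0,0],[0,0,0],-1],[[-0.02,0,0],[0,0,0],-1]])

```text
time_s: 27.52
tcp_pos: [0.5647, -0.116, 0.0151]
eef_rot: [[-0.069, 0.998, 0.002], [0.998, 0.069, 0.002], [0.002, 0.002, -1.0]]
force: [-0.2, -0.3, -2.3]
grip_width: 0.242
grasp_force: 55.0
```

carry_out(rows=[[[-0.016,0,0],[0,0,0],-1],[[-0.016,0,0],[0,0,0],-1],[[-0.016,0,0],[0,0,0],-1],[[-0.016,0,0],[0,0,0],-1],[[-0.016,0,0],[0,0,0],-1],[[-0.016,0,0],[0,0,0],-1],[[-0.016,0,0],[0,0,0],-1],[[-0.016,0,0],[0,0,0],-1],[[-0.016,0,0],[0,0,0],-1],[[-0.014,0,0],[0,0,0],-1]])

```text
time_s: 28.35
tcp_pos: [0.5675, -0.1553, 0.015]
eef_rot: [[-0.069, 0.998, 0.002], [0.998, 0.069, 0.002], [0.002, 0.002, -1.0]]
force: [0.2, 0.1, -2.5]
grip_width: 0.24
grasp_force: 55.0
```

```bash
python3 - <<'E'
from h import *
s=arm.observe();p=np.array(s['tcp_pos'])
a=np.radians(4.1);c=np.array([.559,-.0664]);d=p[:2]-c
print('tray',np.cos(a)*d[0]+np.sin(a)*d[1],-np.sin(a)*d[0]+np.cos(a)*d[1],p,s['force'],s['time_s'])
E
```

```text
tray 0.0021193961077973786 -0.08931166178168545 [ 0.56749953 -0.15533156  0.01500204] [ 0.19954544  0.11769519 -2.5076238 ] 28.35
```

carry_out(rows=[[[-0.0085,0,0],[0,0,0],-1],[[-0.0085,0,0],[0,0,0],-1],[[-0.0085,0,0],[0,0,0],-1],[[-0.0085,0,0],[0,0,0],-1],[[-0.0085,0,0],[0,0,0],-1],[[-0.0085,0,0],[0,0,0],-1],[[-0.0085,0,0],[0,0,0],-1],[[-0.006,0,0],[0,0,0],-1],[[-0.005,0,0],[0,0,0],-1],[[-0.004,0,0],[0,0,0],-1]])

```text
time_s: 29.18
tcp_pos: [0.5687, -0.1736, 0.0149]
eef_rot: [[-0.069, 0.998, 0.002], [0.998, 0.069, 0.002], [0.002, 0.002, -1.0]]
force: [-0.3, 0.7, -2.3]
grip_width: 0.237
grasp_force: 55.0
```

carry_out(rows=[[[-0.0016,0,0],[0,0,0],-1],[[-0.0016,0,0],[0,0,0],-1],[[-0.0016,0,0],[0,0,0],-1],[[-0.0016,0,0],[0,0,0],-1],[[-0.0012,0,0],[0,0,0],-1],[[-0.0012,0,0],[0,0,0],-1],[[0,0,0],[0,0,0],-1],[[0,0,0],[0,0,0],-1],[[0,0,0],[0,0,0],-1],[[0,0,0],[0,0,0],-1]])

```text
time_s: 30.02
tcp_pos: [0.5689, -0.1757, 0.015]
eef_rot: [[-0.069, 0.998, 0.002], [0.998, 0.069, 0.002], [0.002, 0.002, -1.0]]
force: [0.6, 0.0, -2.8]
grip_width: 0.24
grasp_force: 55.0
```

carry_out(rows=[[[-0.0015,0,0],[0,0,0],-1],[[-0.0015,0,0],[0,0,0],-1],[[-0.001,0,0],[0,0,0],-1],[[-0.001,0,0],[0,0,0],-1],[[-0.001,0,0],[0,0,0],-1],[[0,0,0],[0,0,0],-1],[[0,0,0],[0,0,0],-1],[[0,0,0],[0,0,0],-1],[[0,0,0],[0,0,0],-1],[[0,0,0],[0,0,0],-1]])

```text
time_s: 30.85
tcp_pos: [0.5689, -0.177, 0.0149]
eef_rot: [[-0.069, 0.998, 0.001], [0.998, 0.069, 0.002], [0.002, 0.002, -1.0]]
force: [0.3, 4.2, -2.1]
grip_width: 0.241
grasp_force: 55.0
```

carry_out(rows=[[[-0.001,0,0],[0,0,0],-1],[[-0.001,0,0],[0,0,0],-1],[[-0.001,0,0],[0,0,0],-1],[[0,0,0],[0,0,0],-1],[[0,0,0],[0,0,0],-1],[[0,0,0],[0,0,0],-1],[[0,0,0],[0,0,0],-1],[[0,0,0],[0,0,0],-1],[[0,0,0],[0,0,0],-1],[[0,0,0],[0,0,0],-1]])

```text
time_s: 31.68
tcp_pos: [0.5689, -0.1772, 0.0149]
eef_rot: [[-0.069, 0.998, 0.001], [0.998, 0.069, 0.003], [0.003, 0.002, -1.0]]
force: [1.6, 8.5, -0.5]
grip_width: 0.237
grasp_force: 55.0
```

carry_out(rows=[[[0.003,0,0],[0,0,0],-1],[[0.01,0,0],[0,0,0],-1],[[0.04,0,0],[0,0,0],-1],[[0.05,0,0],[0,0,0],-1],[[0,0,-0.03],[0,0,0],-1],[[0,0,-0.05],[0,0,0],-1],[[0,0,-0.05],[0,0,0],-1],[[0,0,-0.05],[0,0,0],-1],[[0,0,-0.05],[0,0,0],-1],[[0,0,-0.01],[0,0,0],-1]])

```text
time_s: 32.52
tcp_pos: [0.5682, -0.1523, 0.0773]
eef_rot: [[-0.07, 0.998, 0.004], [0.998, 0.07, 0.001], [0.001, 0.004, -1.0]]
force: [0.0, -0.5, -2.6]
grip_width: 0.237
grasp_force: 55.0
```

```bash
python3 - <<'E'
from h import *
s=arm.observe();p,R=np.array(s['tcp_pos']),np.array(s['eef_rot']);print(p)
plan([.54,-.385,p[2]],R,10)
E
```

```text
[ 0.56822111 -0.15227036  0.07727402]
[-0.092, -0.018, -0.0] [-0.092, -0.018, -0.0] [-0.092, -0.018, -0.0] [-0.092, -0.018, -0.0] [-0.092, -0.018, -0.0] [-0.092, -0.018, -0.0] [-0.092, -0.018, -0.0] [-0.092, -0.018, -0.0] [-0.092, -0.018, -0.0] [-0.092, -0.018, -0.0] 
 turn [0.0, 0.0, 0.0] mm/row 23.443445793676297 deg/row 0.0
```

carry_out(rows=[[[-0.092,-0.018,0],[0,0,0],-1],[[-0.092,-0.018,0],[0,0,0],-1],[[-0.092,-0.018,0],[0,0,0],-1],[[-0.092,-0.018,0],[0,0,0],-1],[[-0.092,-0.018,0],[0,0,0],-1],[[-0.092,-0.018,0],[0,0,0],-1],[[-0.092,-0.018,0],[0,0,0],-1],[[-0.092,-0.018,0],[0,0,0],-1],[[-0.092,-0.018,0],[0,0,0],-1],[[0,0,0],[0,0,0],-1]])

```text
time_s: 33.35
tcp_pos: [0.5407, -0.3655, 0.0743]
eef_rot: [[-0.067, 0.998, 0.002], [0.998, 0.067, 0.0], [0.0, 0.002, -1.0]]
force: [-0.3, 0.1, -2.2]
grip_width: 0.24
grasp_force: 55.0
```

```bash
python3 det.py 2>/dev/null; python3 -c "
import cv2
im=cv2.imread('pics/wd.png');cv2.imwrite('pics/v.png',cv2.resize(im[0:250,170:500],None,fx=2.4,fy=2.4,interpolation=cv2.INTER_CUBIC))"
```

```text
[ 0.5407 -0.3655  0.0743] [-0.32  0.1  -2.18] 93.8644399422582 0.24010335286319834 33.35
red [268, 0, 214, 38, 4769] tray mm [[-83.0, -132.0], [89.0, -133.0], [93.0, -160.0], [-85.0, -159.0]]
red [474, 0, 11, 26, 215] tray mm [[86.0, -151.0], [85.0, -132.0], [92.0, -133.0], [92.0, -152.0]]
red [304, 242, 41, 3, 116] tray mm [[-59.0, -345.0], [-59.0, -343.0], [-19.0, -343.0], [-19.0, -345.0]]
red [304, 273, 41, 12, 478] tray mm [[-60.0, -376.0], [-19.0, -377.0], [-19.0, -389.0], [-60.0, -389.0]]
```

View pics/v.png

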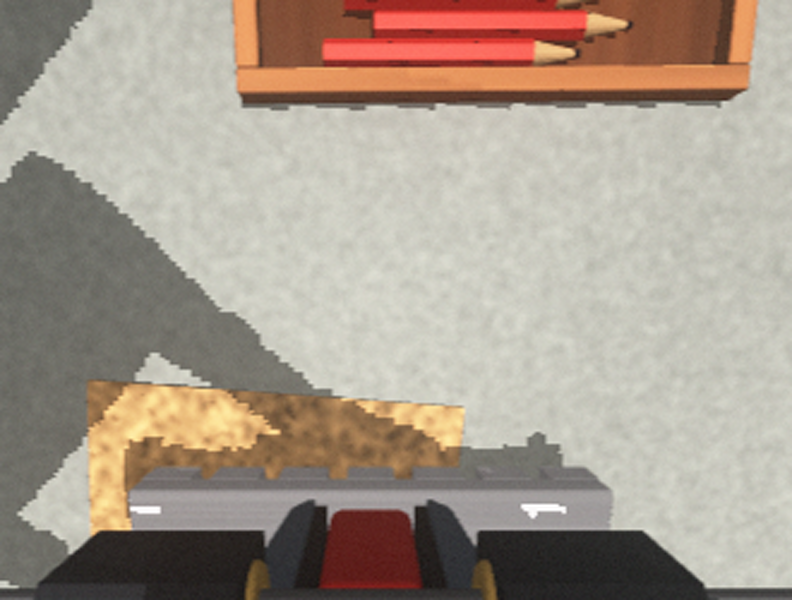

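The picture shows two red pencils bright and parallel against the end wall (crop rows 40–65 and 12–38), the third just entering at the top edge. The mat's far corners are at crop (90,382) and (463,407). I'll go up over the mat for a full numeric check.

```bash
python3 - <<'E'
from h import *
i=camera_info('wrist');s=arm.observe();p,R=np.array(s['tcp_pos']),np.array(s['eef_rot'])
print(world(i,170+90/2.4,382/2.4,.003),world(i,170+463/2.4,407/2.4,.003))
plan([.502,-.414,.15],tool(93.9),9)
E
```

```text
[ 0.42998591 -0.33564441  0.003     ] [ 0.57674841 -0.33584732  0.003     ]
[-0.021, -0.019, -0.034] [-0.021, -0.019, -0.034] [-0.021, -0.019, -0.034] [-0.021, -0.019, -0.034] [-0.021, -0.019, -0.034] [-0.021, -0.019, -0.034] [-0.021, -0.019, -0.034] [-0.021, -0.019, -0.034] [-0.021, -0.019, -0.034] 
 turn [0.0, -0.0, -0.0] mm/row 11.009728228454328 deg/row 0.015064581466840019
```

carry_out(rows=[[[-0.021,-0.017,-0.034],[0,0,0],-1],[[-0.021,-0.017,-0.034],[0,0,0],-1],[[-0.021,-0.017,-0.034],[0,0,0],-1],[[-0.021,-0.017,-0.034],[0,0,0],-1],[[-0.021,-0.017,-0.034],[0,0,0],-1],[[-0.021,-0.017,-0.034],[0,0,0],-1],[[-0.021,-0.017,-0.034],[0,0,0],-1],[[-0.021,-0.017,-0.034],[0,0,0],-1],[[-0.021,-0.017,-0.034],[0,0,0],-1],[[0,0,0],[0,0,0],-1]])

```text
time_s: 34.23
tcp_pos: [0.506, -0.4134, 0.1529]
eef_rot: [[-0.069, 0.998, 0.003], [0.998, 0.069, -0.0], [-0.0, 0.003, -1.0]]
force: [0.7, -0.1, -1.4]
grip_width: 0.239
grasp_force: 55.0
```

```bash
python3 det.py 2>/dev/null|head -5; python3 - <<'E'
from h import *
i=camera_info('wrist');im=cv2.imread('pics/wd.png').astype(np.float32)
a=np.radians(4.1);c=np.array([.559,-.0664]);M=np.array(i['camera_from_world'])
for x in(-30,-15,0,15):
    out=[]
    for y in np.arange(-158,-112,1.5):
        t=np.array([x,y])/1e3; w=c+np.array([np.cos(a)*t[0]-np.sin(a)*t[1],np.sin(a)*t[0]+np.cos(a)*t[1]])
        q=M[:3,:3]@np.r_[w,.011]+M[:3,3]; u=i['cx']+i['fx']*q[0]/-q[2]; v=i['cy']-i['fy']*q[1]/-q[2]
        out.append((int(v),*[int(cv2.getRectSubPix(np.ascontiguousarray(im[...,k]),(1,1),(u,v))[0][0]) for k in(2,1)]) if v>=0 else 0)
    print(x,out)
E
```

```text
[ 0.506  -0.4134  0.1529] [ 0.7  -0.09 -1.41] 93.93311959366724 0.2391289203505873 34.2333
red [317, 0, 167, 11, 1479] tray mm [[-83.0, -150.0], [91.0, -150.0], [93.0, -159.0], [-83.0, -159.0]]
red [304, 242, 41, 3, 110] tray mm [[-102.0, -425.0], [-102.0, -422.0], [-51.0, -422.0], [-51.0, -425.0]]
red [304, 273, 41, 12, 477] tray mm [[-103.0, -466.0], [-51.0, -466.0], [-50.0, -482.0], [-103.0, -482.0]]
-30 [(9, 220, 138), (7, 216, 134), (6, 220, 140), (4, 220, 137), (2, 173, 87), (1, 126, 46), 0, 0, 0, 0, 0, 0, 0, 0, 0, 0, 0, 0, 0, 0, 0, 0, 0, 0, 0, 0, 0, 0, 0, 0, 0]
-15 [(9, 214, 132), (7, 213, 131), (5, 220, 136), (4, 227, 144), (2, 176, 88), (1, 147, 46), 0, 0, 0, 0, 0, 0, 0, 0, 0, 0, 0, 0, 0, 0, 0, 0, 0, 0, 0, 0, 0, 0, 0, 0, 0]
0 [(9, 218, 135), (7, 223, 139), (5, 225, 140), (4, 225, 139), (2, 175, 86), (1, 142, 48), 0, 0, 0, 0, 0, 0, 0, 0, 0, 0, 0, 0, 0, 0, 0, 0, 0, 0, 0, 0, 0, 0, 0, 0, 0]
15 [(9, 224, 142), (7, 224, 142), (5, 221, 138), (4, 222, 139), (2, 196, 130), (1, 145, 49), 0, 0, 0, 0, 0, 0, 0, 0, 0, 0, 0, 0, 0, 0, 0, 0, 0, 0, 0, 0, 0, 0, 0, 0, 0]
```

```bash
python3 - <<'E'
from h import *
i=snap('top','top3');im=cv2.imread('pics/top3_raw.png').astype(int)
b,g,r=im[...,0],im[...,1],im[...,2]
a=np.radians(4.1);c=np.array([.559,-.0664]);R=np.array([[np.cos(a),np.sin(a)],[-np.sin(a),np.cos(a)]])
for n,m in(('yel',(g>100)&(g-b>60)),('red',(r>130)&(r-g>90)&(r-b>80))):
    m[:, :280]=0;m[:,410:]=0;m[:150]=0;m[225:]=0
    pts=np.argwhere(m)[:,::-1]; t=np.array([R@(world(i,*p,.011)[:2]-c)*1e3 for p in pts])
    print(n,len(t),t.min(0),t.max(0))
    for x0 in(-30,-10,10,30):
        s=t[abs(t[:,0]-x0)<6][:,1]; print(x0,s.min().round(),s.max().round(),len(s)) if len(s) else print(x0,'-')
E
```

```text
yel 235 [-46.89894259 130.32724406] [ 40.83144965 156.87559676]
-30 131.0 155.0 32
-10 130.0 156.0 41
10 131.0 155.0 39
30 130.0 151.0 29
red 193 [ -50.48612405 -150.39445804] [  30.41907603 -126.32751203]
-30 -148.0 -127.0 35
-10 -150.0 -126.0 38
10 -148.0 -128.0 33
30 -141.0 -138.0 6
```

```bash
python3 - <<'E'
from h import *
s=arm.observe();print(s['tcp_pos'],s['time_s']);plan([.502,-.413,.0135],np.array(s['eef_rot']),9)
E
```

```text
[ 0.50607839 -0.4118665   0.15109844] 34.3333
[-0.0, -0.002, 0.061] [-0.0, -0.002, 0.061] [-0.0, -0.002, 0.061] [-0.0, -0.002, 0.061] [-0.0, -0.002, 0.061] [-0.0, -0.002, 0.061] [-0.0, -0.002, 0.061] [-0.0, -0.002, 0.061] [-0.0, -0.002, 0.061] 
 turn [0.0, 0.0, 0.0] mm/row 15.295947943678202 deg/row 0.0
```

carry_out(rows=[[[0,-0.002,0.061],[0,0,0],-1],[[0,-0.002,0.061],[0,0,0],-1],[[0,-0.002,0.061],[0,0,0],-1],[[0,-0.002,0.061],[0,0,0],-1],[[0,-0.002,0.061],[0,0,0],-1],[[0,-0.002,0.061],[0,0,0],-1],[[0,-0.002,0.061],[0,0,0],-1],[[0,-0.002,0.061],[0,0,0],-1],[[0,-0.002,0.056],[0,0,0],-1],[[0,0,0],[0,0,0],-1]])

```text
time_s: 35.17
tcp_pos: [0.5012, -0.4103, 0.0122]
eef_rot: [[-0.07, 0.998, -0.0], [0.998, 0.07, 0.004], [0.004, -0.0, -1.0]]
force: [0.0, 0.1, -2.3]
grip_width: 0.24
grasp_force: 55.0
```

carry_out(rows=[[[0,0,0.003],[0,0,0],-1],[[0,0,0.003],[0,0,0],-1],[[0,0,0.002],[0,0,0],-1],[[0,0,0],[0,0,0],-1],[[0,0,0],[0,0,0],-1],[[0,0,0],[0,0,0],-1],[[0,0,0],[0,0,0],-1],[[0,0,0],[0,0,0],-1],[[0,0,0],[0,0,0],-1],[[0,0,0],[0,0,0],-1]])

```text
time_s: 36.0
tcp_pos: [0.5019, -0.4116, 0.0129]
eef_rot: [[-0.069, 0.998, 0.002], [0.998, 0.069, 0.002], [0.002, 0.002, -1.0]]
force: [-0.0, -0.6, -2.2]
grip_width: 0.236
grasp_force: 55.0
```

carry_out(rows=[[[0,0,0.0015],[0,0,0],-1],[[0,0,0.0015],[0,0,0],-1],[[0,0,0.0015],[0,0,0],-1],[[0,0,0],[0,0,0],-1],[[0,0,0],[0,0,0],-1],[[0,0,0],[0,0,0],-1],[[0,0,0],[0,0,0],-1],[[0,0,0],[0,0,0],-1],[[0,0,0],[0,0,0],-1],[[0,0,0],[0,0,0],-1]])

```text
time_s: 36.83
tcp_pos: [0.5019, -0.4116, 0.0117]
eef_rot: [[-0.069, 0.998, 0.002], [0.998, 0.069, 0.002], [0.002, 0.002, -1.0]]
force: [-0.1, 0.4, -2.6]
grip_width: 0.237
grasp_force: 55.0
```

carry_out(rows=[[[0,0,0.001],[0,0,0],-1],[[0,0,0.001],[0,0,0],-1],[[0,0,0.001],[0,0,0],-1],[[0,0,0.001],[0,0,0],-1],[[0,0,0],[0,0,0],-1],[[0,0,0],[0,0,0],-1],[[0,0,0],[0,0,0],-1],[[0,0,0],[0,0,0],-1],[[0,0,0],[0,0,0],-1],[[0,0,0],[0,0,0],-1]])

```text
time_s: 37.67
tcp_pos: [0.502, -0.4117, 0.0113]
eef_rot: [[-0.069, 0.998, 0.002], [0.998, 0.069, 0.002], [0.002, 0.002, -1.0]]
force: [-0.7, 1.8, 7.7]
grip_width: 0.24
grasp_force: 55.0
```

Contact with the mat. I'll open gently, rise, and check.

carry_out(rows=[[[0,0,-0.001],[0,0,0],-1],[[0,0,-0.001],[0,0,0],-1],[[0,0,0],[0,0,0],-0.4],[[0,0,0],[0,0,0],0],[[0,0,0],[0,0,0],0.2],[[0,0,0],[0,0,0],0.2],[[0,0,-0.02],[0,0,0],0.2],[[0,0,-0.05],[0,0,0],0.2],[[0,0,-0.08],[0,0,0],0.2],[[0,0,-0.1],[0,0,0],0.2]])

```text
time_s: 38.5
tcp_pos: [0.5012, -0.4112, 0.0743]
eef_rot: [[-0.069, 0.998, 0.0], [0.998, 0.069, 0.003], [0.003, 0.001, -1.0]]
force: [-0.0, -0.3, -0.5]
grip_width: 0.596
grasp_force: 0.0
```

carry_out(rows=[[[0,0,-0.1],[0,0,0],0.2],[[0,0,-0.1],[0,0,0],0.2],[[0,0,-0.1],[0,0,0],0.2],[[-0.05,0,-0.05],[0,0,0],0.2],[[-0.05,0,0],[0,0,0],0.2],[[-0.05,0,0],[0,0,0],0.2],[[-0.05,0,0],[0,0,0],0.2],[[-0.05,0,0],[0,0,0],0.2],[[0,0,0],[0,0,0],0.2],[[0,0,0],[0,0,0],0.2]])

```text
time_s: 39.33
tcp_pos: [0.5054, -0.4745, 0.1599]
eef_rot: [[-0.068, 0.998, 0.001], [0.998, 0.068, 0.003], [0.003, 0.001, -1.0]]
force: [-0.3, 0.2, -0.1]
grip_width: 0.605
grasp_force: 0.0
```

```bash
python3 - <<'E'
from h import *
i=camera_info('wrist');s=arm.observe();im=get_image('wrist').astype(int);cv2.imwrite('pics/we.png',im.astype(np.uint8))
b,g,r=im[...,0],im[...,1],im[...,2]
def comps(m,z,n,mn):
    k,l,st,c=cv2.connectedComponentsWithStats(m.astype(np.uint8))
    for j in range(1,k):
        if st[j,4]>mn:
            q=cv2.boxPoints(cv2.minAreaRect(np.argwhere(l==j)[:,::-1].astype(np.float32)))
            print(n,st[j].tolist(),[world(i,*x,z)[:2].round(3).tolist() for x in q])
comps((r-g>60)&(r-b>60)&(r>90),.084,'knob',150)
comps((im.min(2)>130)&(np.ptp(im,axis=2)<14),.031,'grey?',2500)
mt=(r-b>45)&(r-g<60)&(r>90); comps(mt,.003,'mat',2000)
print(s['tcp_pos'],s['force'],s['time_s'])
# stand-still check from the top, and bystanders: difference with the first picture
i2=camera_info('top');t=get_image('top');d=cv2.absdiff(t,cv2.imread('pics/top_raw.png')).max(2)
for n,(x,y) in dict(eraser=(299,256),book=(160,234),mug=(311,108),jar=(359,111),box=(405,121),stapler=(417,270)).items(): print(n,int((d[y-18:y+18,x-18:x+18]>40).sum()))
E
```

```text
knob [314, 117, 23, 26, 555] [[0.492, -0.402], [0.512, -0.4], [0.514, -0.423], [0.493, -0.425]]
grey? [0, 0, 223, 245, 23670] [[0.031, -0.412], [0.188, -0.294], [0.388, -0.526], [0.217, -0.695]]
grey? [187, 0, 453, 245, 52392] [[0.356, -0.296], [0.811, -0.265], [0.898, -0.524], [0.344, -0.561]]
grey? [265, 114, 121, 30, 2965] [[0.436, -0.401], [0.568, -0.392], [0.572, -0.424], [0.437, -0.433]]
mat [261, 57, 133, 188, 12598] [[0.413, -0.56], [0.428, -0.337], [0.577, -0.338], [0.586, -0.564]]
mat [587, 120, 53, 126, 5068] [[0.816, -0.382], [0.879, -0.377], [0.931, -0.536], [0.862, -0.54]]
mat [235, 273, 304, 38, 5025] [[0.394, -0.67], [0.394, -0.612], [0.807, -0.585], [0.821, -0.642]]
[ 0.50540787 -0.47450806  0.1599456 ] [-0.34381535  0.2417726  -0.06871223] 39.3333
eraser 0
book 0
mug 0
jar 0
box 0
stapler 1296
```

```bash
python3 -c "
from workcell import arm
print(arm.hand_in())"
```

```text
the job is handed in; nothing more can be done
None
```

The job is handed in at about 39 s: both pencil rows measured tight against their end walls, and the rake stands on the cork mat with its head centred; five of the six other items are unchanged in the top view, but the arm hid the stapler, so that one is unchecked.

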